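# Weigh a charge of grinding balls into the spring pan and sheathe the scoop

## Task

Lift the steel scoop by its blue fin and, from just above the rim, tip all five white grinding balls into the spring scale's pan until their weight sinks the pan onto its stop; do not lean on the scale. Then slide the empty scoop nose first down the ramp into the green sleeve, fully home, and let go. Leave the bottle, the jar and the two boxes standing where they are.

Things in the scene. Friction and masses are not known exactly. Their poses are not given: they have to be found in the camera images.
- scoop: Open steel scoop, 140 long (x) x 70 wide (y), walls 52 high, 3 thick, 135-190 g empty. Loose, stands level on the bench at the left, middle or right place, nose roughly towards the robot. Origin: centre of its flat underside, z up. Open nose at x = -70, closed tail wall at x = +70. A 5 thick bridge from x = +5 to +45 spans the wall tops and carries the blue fin. Balls lie against the tail.
- scoop_grip (a point): Middle of the blue fin, where to pinch it, fingers closing along the scoop's y: scoop frame (25, 0, 85). The fin is 40 long in x, 12 thick in y and reaches from 57 to 105 above the underside.
- scoop_lip (a point): Middle of the pouring lip, scoop frame (-70, 0, 28.5). The inner floor climbs 10 degrees from 4 above the underside at the tail to this lip, so the balls roll out only when the nose is dipped well over 10 degrees below level; 35 to 45 empties it. Dip slowly, or they shoot out.
- scoop_nose (a point): Point on the flat nose plate, which closes the nose from the lip down to the underside: scoop frame (-70, 0, 14).
- scale: Spring scale, fixed at the left, middle or right place. Origin on the bench under the pan's centre. Grey base plate x = -140 to +75, 130 wide, 12 high; white column, 34 wide, x = -134 to -84 (roughly on the robot's side), 190 high, holding the spring; under the pan a stop post 55 high.
- pan (a joint): Travel of the round steel pan in m: 0 = up (empty), 0.03 = down on its hard stop. The pan hangs on a spring: it begins to sink under about 0.6 N and lies on the stop under about 1.5 N (three to four balls; all five always suffice). It sinks straight down.
- pan_in (a point): Centre of the pan's inner floor; 90 above the bench when up, 60 when down. The pan is a round bowl: outer radius 56 at the bottom, 72 at the rim, wall 4 thick, rim 45 above this point (135 above the bench when up).
- sleeve: Grey ramp with green sleeve, fixed at the left, middle or right place. Origin on the bench under its middle. The ramp, 150 long, 90 wide, climbs 30 degrees towards its +x (roughly away from the robot); its surface passes 45 above the origin. Fully home, the scoop lies on the ramp pitched 30 degrees nose down, y axes parallel, its origin at sleeve frame (0, 0, 45).
- sleeve_end (a point): Where scoop_nose lies when the scoop is fully home: sleeve frame (-67.6, 0, 22.1), on the inner face of the sleeve's end wall. The sleeve is a rectangular tube on the ramp's lower end, inside 75 wide and 57 high (square to the ramp), walls 4 thick, mouth facing up the ramp; it covers the scoop's foremost 56.
- ball1_center (a point): Centre of a white ceramic grinding ball, 28 diameter, 35 to 55 g; starts in the scoop.
- ball2_center (a point): Centre of a white ceramic grinding ball, 28 diameter, 35 to 55 g; starts in the scoop.
- ball3_center (a point): Centre of a white ceramic grinding ball, 28 diameter, 35 to 55 g; starts in the scoop.
- ball4_center (a point): Centre of a white ceramic grinding ball, 28 diameter, 35 to 55 g; starts in the scoop.
- ball5_center (a point): Centre of a white ceramic grinding ball, 28 diameter, 35 to 55 g; starts in the scoop.
- ball1: The same ball as a body; its frame turns as it rolls, so go by its centre.
- ball2: The same ball as a body; its frame turns as it rolls, so go by its centre.
- ball3: The same ball as a body; its frame turns as it rolls, so go by its centre.
- ball4: The same ball as a body; its frame turns as it rolls, so go by its centre.
- ball5: The same ball as a body; its frame turns as it rolls, so go by its centre.
- reagent_bottle: Clear bottle with orange cap, 68 diameter, 150 high; origin at the centre of its underside. Leave alone.
- tip_box: Dark blue box 85 x 120 x 55 high; origin under its centre. Leave alone.
- jar: White jar with blue lid, 60 diameter, 90 high; origin under its centre. Leave alone.
- filter_box: Green box 60 x 90 x 50 high; origin under its centre. Leave alone.
Mind the look-alikes: they are no part of the job. Leave any purple or turquoise look-alike of the scoop alone.

How it is judged:
By the outcome, as a careful person would: the job done as asked, in the order asked, and still so for the second after the job is handed in, with the robot touching nothing.
It also fails if it takes over 72 s, if anything falls off the work surface, if the arm or the gripper's body presses on something with over 40 N, if the wrist force passes 120 N, or if a joint passes its speed limit or range.

## Robot

A 6-joint arm with a two-finger parallel gripper is mounted at the origin on the work surface. World frame = base frame: x ahead of the robot, y to its left, z up, the work surface at z = 0. Lengths are in mm, angles in rad, forces in N, time in s.
With the tool pointing down it reaches from about 350 to 850 mm from the base axis. Payload 8.1 kg.
Tool frame: the origin (TCP) lies midway between the tips of the shut fingers; the grasp point (between the pads) lies 19 mm behind it; z points along the fingers, y is the direction in which the jaws open and shut (so a half turn about z gives the same grasp; the last joint's range is limited). The gripper opens to 93 mm and grips with 3 to 60 N. Pads are 15 mm wide; open, the fingers measure 128 mm over their backs; the gripper's body (75 mm by 188 mm) begins 65 mm behind the grasp point.
Start: joints at [-1.403, 0.13, 1.488, -0, 1.523, -0.085], TCP at [150.09, -580.929, 218.635] pointing down, gripper open.
Joint ranges: [-2.96, 2.96], [-0.89, 2.26], [0.02, 2.5], [-1.34, 4.48], [0, 2.73], [-2.66, 2.66]. Speed limits (rad/s): [2.39, 2.39, 2.79, 3.14, 3.14, 3.14].

## Interface

Orientations are given as a 3x3 rotation matrix whose columns are the frame's x, y, z axes.
In Python, from plant import arm, cams gives the robot as it stands.
- The arm moves only by the tool servo_tool, never from a script. Its argument "steps" is a list of rows, each an object of numbers: "dx", "dy", "dz": the shift along the tool's x, y, z in mm; "yaw": the turn about the tool's z in degrees; "hand": the finger opening in mm, from 0 to 93. In form: [{"dx": .., "dy": .., "dz": .., "yaw": .., "hand": ..}, ...]. A call has exactly 8 rows; each row shifts and turns the commanded pose from where the row before left it, along the tool's axes as they then stand; what a row does not reach is not made up. A row lasts 1/12 s, in which the tool goes at most 41.7 mm and 7.16 degrees, less where a joint would pass 70% of its speed; a pose out of reach is approached as far as the arm can. A call with a gripper value outside its range is refused whole. The fingers move at their own pace and stop on an object; "newtons" is the grip in N (left out, the last holds). Time passes only in rows, so rows that do not move let the fingers close, or fill a call up. It gives the time, the measured TCP pose, the force and the opening at its end, in the units of the state.
- arm.state(): the state, without advancing time (a new reading comes with each control period).
- cams.snapshot(name): name is "scene" or "top" or "wrist"; returns the picture (420x560x3 uint8, blue, green, red); there is no depth.
- cams.get_calibration(name): a dict with "camera_matrix" (3x3 intrinsics, pixels), "R" (3x3) and "t" (3): a world point X has camera coordinates R X + t; the wrist camera has in their place "T_tool_cam" (4x4, takes a point from camera to tool coordinates, whose origin is the TCP and whose axes are the flange's). Camera axes: x right, y down, z forward; pixel columns grow to the right and rows downward; lengths in mm; the calibration is good to about 2 mm. A picture is of the moment at which its call begins: read the wrist's pose just before it. get_calibration takes no time and is no camera call.
- arm.hand_in(): hands the job in, once; it reports no verdict.
The state is a dict: "t": time; "q": joint angles; "joint_vel": joint speeds; "tau": joint torques, N m; "position": TCP position; "eef_rot": TCP orientation; "contact_force": force on the tool from outside, world axes, zero at the start; "moment": the same for the moment, N m; "opening": finger opening in mm.
Only numpy, scipy, OpenCV 4.12 (cv2) and the standard library are available. Lean on these libraries where they do the work, as an engineer would, in place of code of your own. Each camera call takes 0.05 s, during which the arm holds its last target.

## Working session

There is one attempt and no reset: what is moved stays moved. The work goes in short steps, Python scripts to look and compute and a tool call to move; the robot and the scene stay as the last step left them, time stands still between calls to the robot, and variables do not carry over. Pictures are saved under pics/ and viewed, and the job is handed in when it is done.

Besides the shell and the picture viewer there is one more tool, called as name([rows], argument=value, ...), one row to a line, values as JSON. servo_tool: Moves the arm, as the interface text tells. Its arguments: {"type":"object","properties":{"steps":{"type":"array"},"newtons":{"type":"number"}},"required":["steps"]}

```bash
ls; mkdir -p pics; python3 - <<'E'
from plant import arm,cams
import cv2
print([d for d in dir(arm) if d[0]!='_'],[d for d in dir(cams) if d[0]!='_'])
s=arm.state();print(s)
for n in("scene","top","wrist"):
    cv2.imwrite(f"pics/{n}0.png",cams.snapshot(n));print(n,cams.get_calibration(n))
E
```

```text
pics
['PlanningError', 'hand_in', 'state'] ['get_calibration', 'snapshot']
{'t': 0.0, 'q': array([-1.40335760e+00,  1.31167984e-01,  1.48927661e+00, -1.28594704e-05,
        1.52297514e+00, -8.54004843e-02]), 'joint_vel': array([-1.76382343e-05,  5.17895385e-04,  2.16468736e-04,  1.57484569e-04,
       -1.45022271e-04,  3.45435505e-04]), 'tau': array([-2.93078156e-04, -5.59838605e+01, -4.91761458e+01,  7.65589136e-02,
        3.52231564e-02, -1.51863374e-04]), 'position': array([ 150.0148005 , -580.3621243 ,  217.58482703]), 'eef_rot': array([[ 9.68205951e-01,  2.50154225e-01, -3.17162261e-04],
       [ 2.50154385e-01, -9.68204289e-01,  1.79939112e-03],
       [ 1.43047431e-04, -1.82152072e-03, -9.99998331e-01]]), 'contact_force': array([ 0.32873217, -0.91287775, -0.05779869]), 'moment': array([0.03833193, 0.01804725, 0.06690535]), 'opening': 92.80964175699397}
scene {'camera_matrix': array([[386.78283039,   0.        , 285.62010949],
       [  0.        , 386.78283039, 206.98746026],
       [  0.        ,   0.        ,   1.        ]]), 'R': array([[ 0.11903389,  0.99274852,  0.01677
[... 384 characters left out ...]
606445],
       [-0.99649413, -0.00962347, -0.08310735],
       [ 0.08324834, -0.01531702, -0.99641111]]), 't': array([  61.30703813,  536.1535077 , 1063.70652558])}
wrist {'camera_matrix': array([[376.3484801 ,   0.        , 280.21624789],
       [  0.        , 376.3484801 , 209.02861233],
       [  0.        ,   0.        ,   1.        ]]), 'T_tool_cam': array([[ 4.22700346e-04, -9.59066820e-01, -2.83179548e-01,
         7.93574459e+01],
       [ 9.99999347e-01,  1.04765462e-04,  1.13787523e-03,
        -1.19127289e-02],
       [-1.06163094e-03, -2.83179844e-01,  9.59066238e-01,
        -1.66569669e+02],
       [ 0.00000000e+00,  0.00000000e+00,  0.00000000e+00,
         1.00000000e+00]])}
```

View pics/scene0.png

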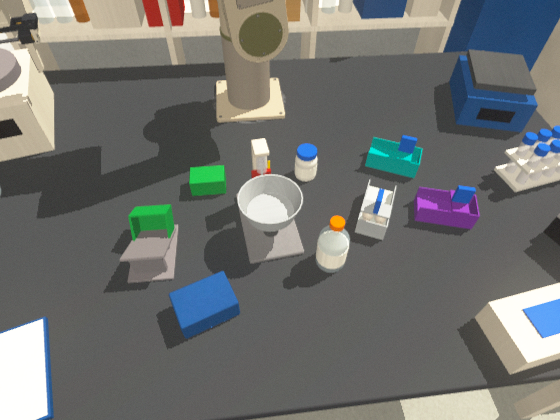

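View pics/top0.png

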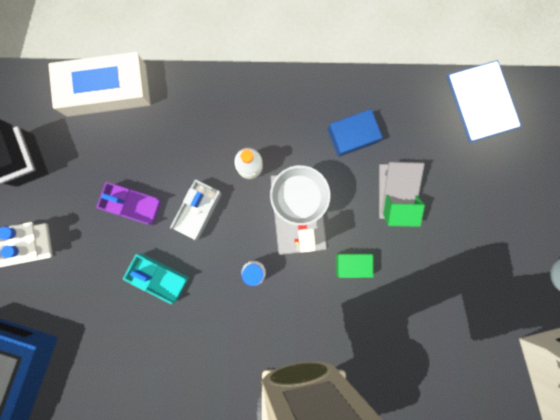

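View pics/wrist0.png

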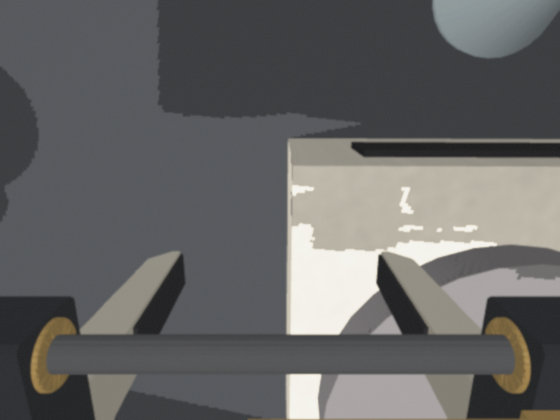

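```bash
python3 - <<'E'
import cv2
t=cv2.imread("pics/top0.png");s=cv2.imread("pics/scene0.png")
cv2.imwrite("pics/c1.png",cv2.resize(t[165:255,155:255],None,fx=8,fy=6.6,interpolation=2)[:600])
a=cv2.resize(t[140:260,140:260],None,fx=5,fy=5,interpolation=2);cv2.imwrite("pics/c1.png",a)
a=cv2.resize(t[150:260,260:440],None,fx=4.4,fy=4.4,interpolation=2);cv2.imwrite("pics/c2.png",a)
a=cv2.resize(s[140:290,110:270],None,fx=4,fy=4,interpolation=2);cv2.imwrite("pics/c3.png",a)
a=cv2.resize(s[160:260,340:420],None,fx=6,fy=6,interpolation=2);cv2.imwrite("pics/c4.png",a)
E
```

```text
(no output)
```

View pics/c1.png

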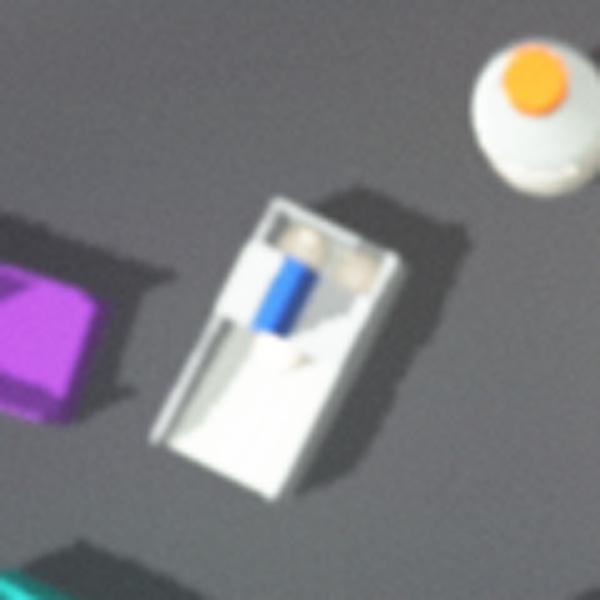

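View pics/c2.png

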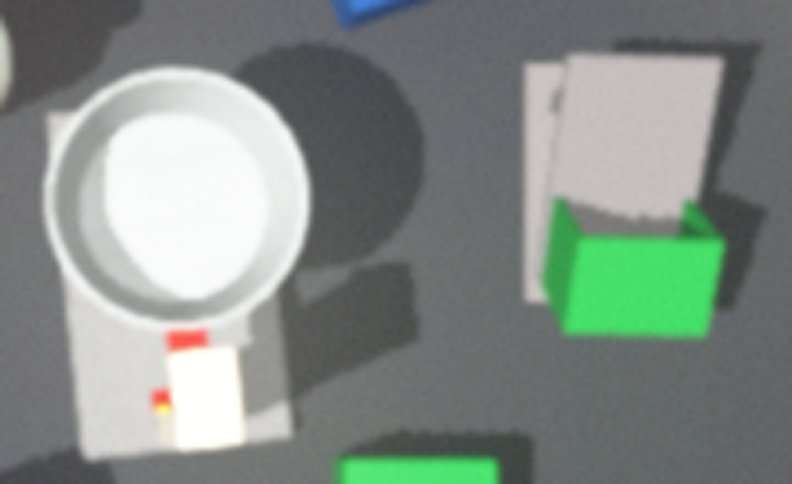

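View pics/c3.png

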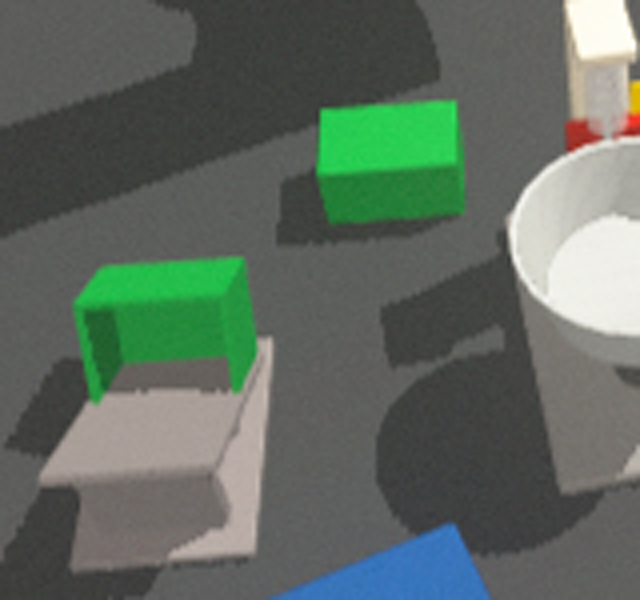

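View pics/c4.png

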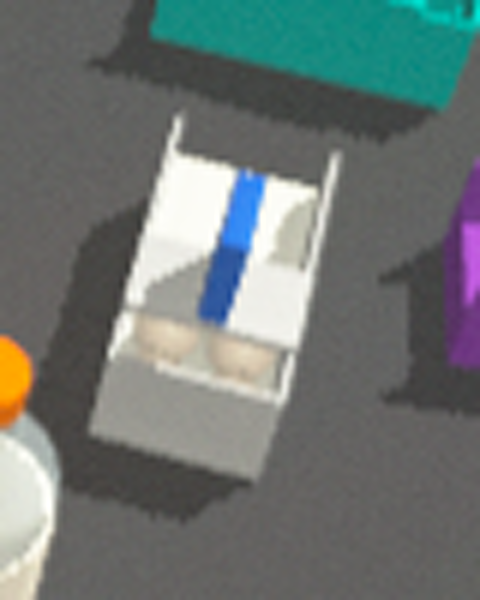

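```bash
cat > h.py <<'E'
import numpy as np
from plant import arm,cams
from scipy.optimize import least_squares
def proj(n,X):
    c=cams.get_calibration(n);p=c['camera_matrix']@(c['R']@np.asarray(X,float)+c['t']);return p[:2]/p[2]
def back(n,uv,z):
    c=cams.get_calibration(n);d=c['R'].T@np.linalg.solve(c['camera_matrix'],[*uv,1]);o=-c['R'].T@c['t']
    return o+d*(z-o[2])/d[2]
def fit(obs,x0,z=0):
    def W(p,X): c,s=np.cos(p[2]),np.sin(p[2]);return [p[0]+c*X[0]-s*X[1],p[1]+s*X[0]+c*X[1],X[2]+z]
    f=lambda p:np.concatenate([proj(n,W(p,X))-uv for n,X,uv in obs])
    r=least_squares(f,x0,x_scale=[10,10,.1],loss='soft_l1')
    return r.x,r.fun.reshape(-1,2)
def rp(s,n): c,d=np.cos(np.pi/6),.5; return s*c-n*d,45+s*d+n*c
E
cat > m1.py <<'E'
from h import *
np.set_printoptions(precision=2,suppress=True)
a=lambda u,v:(u/5+140-.4,v/5+140-.4)
b=lambda u,v:(u/4.4+260-.4,v/4.4+150-.4)
d=lambda u,v:(u/6+340-.4,v/6+160-.4)
e=lambda u,v:(u/4+110-.4,v/4+140-.4)
# scoop: x tail(+)
T='top';S='scene'
o=[(T,(70,35,52),a(277,200)),(T,(70,-35,52),a(405,260)),(T,(-70,35,52),a(157,437)),
 (S,(70,-35,52),d(110,350)),(S,(70,35,52),d(285,398)),(S,(-70,-35,52),d(180,115)),(S,(-70,35,52),d(337,152)),(S,(70,-35,0),d(92,435)),(S,(70,35,0),d(258,478)),
 (S,(5,0,105),d(252,172)),(S,(45,0,105),d(235,248)),(T,(25,0,105),a(283,297))]
p,r=fit(o,[560,200,-.4]);print('scoop',p,np.degrees(p[2]));print(r)
o=[(T,(0,0,135),b(177,197)),(T,(-84,17,190),b(168,347)),(T,(-84,-17,190),b(240,345)),(T,(-134,-17,190),b(245,443)),(T,(-134,17,190),b(178,450)),
 (T,(-140,65,12),b(85,460)),(T,(-140,-65,12),b(292,437))]
p,r=fit(o,[560,0,0]);print('scale',p,np.degrees(p[2]));print(r)
x1,z1=rp(75,0);x2,z2=rp(-14,61);x3,z3=rp(-74,61)
o=[(T,(x1,45,z1),b(570,52)),(T,(x1,-45,z1),b(723,57)),(T,(x2,41.5,z2),b(570,238)),(T,(x2,-41.5,z2),b(722,238)),(T,(x3,41.5,z3),b(565,335)),(T,(x3,-41.5,z3),b(708,335)),
 (S,(x1,-45,z1),e(40,483)),(S,(x1,45,z1),e(215,470)),(S,(x3,-41.5,z3),e(100,268)),(S,(x3,41.5,z3),e(243,258)),(S,(x2,-41.5,z2),e(77,303)),(S,(x2,41.5,z2),e(255,292))]
p,r=fit(o,[560,-250,0]);print('sleeve',p,np.degrees(p[2]));print(r)
print('bottle',back(T,a(535,80),150),'jar',back(T,(253,273),90))
print('fbox',back(T,(355,266),50),'tbox',back(T,(356,132),55))
E
python3 m1.py
```

```text
scoop [524.73 287.89  -0.45] -25.692425174304425
[[-0.33 -0.16]
 [-1.89 -0.33]
 [-1.23  0.74]
 [-0.55  0.83]
 [-0.21  0.78]
 [-0.84 -0.24]
 [ 0.11  0.3 ]
 [-0.91 -0.38]
 [-0.37  0.26]
 [-0.12 -0.07]
 [-0.31 -0.55]
 [-1.36 -0.33]]
scale [556.93  19.86   0.11] 6.2341987485023145
[[ 0.19  0.06]
 [ 0.21  0.89]
 [-1.13 -0.17]
 [ 0.12 -0.21]
 [ 0.26 -0.26]
 [-0.63 -0.21]
 [ 0.62  0.09]]
sleeve [ 583.25 -253.85   -0.01] -0.7881431343163237
[[-0.6   0.54]
 [-0.35  0.28]
 [ 1.74 -0.11]
 [ 0.03  0.67]
 [-0.47 -1.01]
 [-0.93 -0.28]
 [-0.28 -0.84]
 [ 0.49 -1.11]
 [ 0.39  0.23]
 [ 0.35  0.28]
 [-0.99  0.76]
 [-7.41  0.83]]
bottle [646.78 148.3  150.  ] jar [365.92 132.21  90.  ]
fbox [ 382.52 -128.35   50.  ] tbox [ 733.39 -132.48   55.  ]
```

```bash
cat > plan.py <<'E'
from h import *
def rows(segs,pos=None,ang=None):
    """segs: (target xyz, tool-x world angle deg, nrows)"""
    s=arm.state(); R=s['eef_rot']
    p=np.array(s['position'] if pos is None else pos,float); a=np.degrees(np.arctan2(R[1,0],R[0,0])) if ang is None else ang
    out=[]
    for tgt,ta,n in segs:
        d=(np.array(tgt)-p)/n; da=(ta-a)/n
        for i in range(n):
            c,w=np.cos(np.radians(a)),np.sin(np.radians(a))
            x=np.array([c,w,0]);y=np.array([w,-c,0])
            out.append((round(d@x,1),round(d@y,1),round(-d[2],1),round(-da,2)))
            p=p+d;a=a+da
    for i in range(0,len(out),8):
        print("["+",".join('{"dx":%g,"dy":%g,"dz":%g,"yaw":%g}'%r for r in out[i:i+8])+"]")
E
python3 -c "
from plan import *
rows([((480,-330,300),14.5+7*11,11),((559,271,290),154.3,16)])"
```

```text
[{"dx":34.7,"dy":-14.5,"dz":-7.5,"yaw":-7},{"dx":36.3,"dy":-10.2,"dz":-7.5,"yaw":-7},{"dx":37.2,"dy":-5.7,"dz":-7.5,"yaw":-7},{"dx":37.6,"dy":-1.1,"dz":-7.5,"yaw":-7},{"dx":37.5,"dy":3.5,"dz":-7.5,"yaw":-7},{"dx":36.8,"dy":8,"dz":-7.5,"yaw":-7},{"dx":35.5,"dy":12.4,"dz":-7.5,"yaw":-7},{"dx":33.8,"dy":16.7,"dz":-7.5,"yaw":-7}]
[{"dx":31.5,"dy":20.7,"dz":-7.5,"yaw":-7},{"dx":28.7,"dy":24.4,"dz":-7.5,"yaw":-7},{"dx":25.5,"dy":27.7,"dz":-7.5,"yaw":-7},{"dx":37.4,"dy":5.9,"dz":0.6,"yaw":-3.92},{"dx":36.9,"dy":8.5,"dz":0.6,"yaw":-3.92},{"dx":36.3,"dy":11,"dz":0.6,"yaw":-3.92},{"dx":35.4,"dy":13.4,"dz":0.6,"yaw":-3.92},{"dx":34.4,"dy":15.8,"dz":0.6,"yaw":-3.92}]
[{"dx":33.3,"dy":18.1,"dz":0.6,"yaw":-3.92},{"dx":31.9,"dy":20.4,"dz":0.6,"yaw":-3.92},{"dx":30.5,"dy":22.5,"dz":0.6,"yaw":-3.92},{"dx":28.9,"dy":24.5,"dz":0.6,"yaw":-3.92},{"dx":27.1,"dy":26.5,"dz":0.6,"yaw":-3.92},{"dx":25.2,"dy":28.3,"dz":0.6,"yaw":-3.92},{"dx":23.2,"dy":29.9,"dz":0.6,"yaw":-3.92},{"dx":21.1,"dy":31.4,"dz":0.6,"yaw":-3.92}]
[{"dx":18.9,"dy":32.8,"dz":0.6,"yaw":-3.92},{"dx":16.6,"dy":34,"dz":0.6,"yaw":-3.92},{"dx":14.3,"dy":35.1,"dz":0.6,"yaw":-3.92}]
```

servo_tool([
  {"dx":35,"dy":-14,"dz":-8,"yaw":-7},
  {"dx":36,"dy":-10,"dz":-8,"yaw":-7},
  {"dx":37,"dy":-6,"dz":-8,"yaw":-7},
  {"dx":38,"dy":-1,"dz":-8,"yaw":-7},
  {"dx":37,"dy":4,"dz":-8,"yaw":-7},
  {"dx":37,"dy":8,"dz":-8,"yaw":-7},
  {"dx":36,"dy":12,"dz":-8,"yaw":-7},
  {"dx":34,"dy":17,"dz":-8,"yaw":-7},
])

```text
validation failed for argument at $.st...
```

servo_tool([
  {"dx":35,"dy":-14,"dz":-8,"yaw":-7,"hand":93},
  {"dx":36,"dy":-10,"dz":-8,"yaw":-7,"hand":93},
  {"dx":37,"dy":-6,"dz":-8,"yaw":-7,"hand":93},
  {"dx":38,"dy":-1,"dz":-8,"yaw":-7,"hand":93},
  {"dx":37,"dy":4,"dz":-8,"yaw":-7,"hand":93},
  {"dx":37,"dy":8,"dz":-8,"yaw":-7,"hand":93},
  {"dx":36,"dy":12,"dz":-8,"yaw":-7,"hand":93},
  {"dx":34,"dy":17,"dz":-8,"yaw":-7,"hand":93},
])

```text
t: 0.82
position: [391.8, -397.6, 282.8]
eef_rot: [[0.328, 0.945, -0.0], [0.945, -0.328, 0.0], [0.0, -0.0, -1.0]]
contact_force: [0.6, 0.1, -0.1]
opening: 92.8
```

servo_tool([
  {"dx":31,"dy":21,"dz":-8,"yaw":-7,"hand":93},
  {"dx":29,"dy":24,"dz":-8,"yaw":-7,"hand":93},
  {"dx":25,"dy":28,"dz":0,"yaw":-7,"hand":93},
  {"dx":37,"dy":6,"dz":0,"yaw":-4,"hand":93},
  {"dx":37,"dy":8,"dz":0,"yaw":-4,"hand":93},
  {"dx":36,"dy":11,"dz":0,"yaw":-4,"hand":93},
  {"dx":35,"dy":13,"dz":0,"yaw":-4,"hand":93},
  {"dx":34,"dy":16,"dz":0,"yaw":-4,"hand":93},
])

```text
t: 1.48
position: [504.5, -143.4, 298.2]
eef_rot: [[-0.369, 0.929, -0.001], [0.929, 0.369, 0.0], [0.0, -0.0, -1.0]]
contact_force: [0.6, 0.7, 0.1]
opening: 93.1
```

servo_tool([
  {"dx":33,"dy":18,"dz":0,"yaw":-4,"hand":93},
  {"dx":32,"dy":20,"dz":0,"yaw":-4,"hand":93},
  {"dx":30,"dy":23,"dz":0,"yaw":-4,"hand":93},
  {"dx":29,"dy":25,"dz":0,"yaw":-4,"hand":93},
  {"dx":27,"dy":26,"dz":0,"yaw":-4,"hand":93},
  {"dx":25,"dy":28,"dz":0,"yaw":-4,"hand":93},
  {"dx":23,"dy":30,"dz":0,"yaw":-4,"hand":93},
  {"dx":21,"dy":31,"dz":0,"yaw":-4,"hand":93},
])

```text
t: 2.15
position: [541.0, 156.1, 298.4]
eef_rot: [[-0.806, 0.592, -0.0], [0.592, 0.806, -0.0], [0.0, -0.0, -1.0]]
contact_force: [0.3, -0.6, 0.1]
opening: 92.6
```

servo_tool([
  {"dx":-20,"dy":36,"dz":0,"yaw":0,"hand":93},
  {"dx":-20,"dy":36,"dz":0,"yaw":0,"hand":93},
  {"dx":-20,"dy":36,"dz":0,"yaw":0,"hand":93},
  {"dx":-20,"dy":36,"dz":0,"yaw":0,"hand":93},
  {"dx":-20,"dy":36,"dz":0,"yaw":0,"hand":93},
  {"dx":-20,"dy":36,"dz":0,"yaw":0,"hand":93},
  {"dx":-20,"dy":36,"dz":0,"yaw":0,"hand":93},
  {"dx":-20,"dy":36,"dz":0,"yaw":0,"hand":93},
])

```text
t: 2.82
position: [792.7, 267.4, 300.5]
eef_rot: [[-0.804, 0.595, -0.001], [0.595, 0.804, 0.0], [0.0, -0.0, -1.0]]
contact_force: [1.3, -0.2, 0.3]
opening: 92.7
```

```bash
python3 -c "
from plant import arm
s=arm.state();print(s['q'],s['t'],s['position'])"
```

```text
[ 2.64048224e-01  9.31273510e-01  2.75310088e-01  2.11933729e-04
  1.93550248e+00 -6.69709510e-01] 2.8167 [792.69194455 267.4285951  300.49598049]
```

servo_tool([
  {"dx":-20,"dy":36,"dz":0,"yaw":0,"hand":93},
  {"dx":-20,"dy":36,"dz":0,"yaw":0,"hand":93},
  {"dx":-20,"dy":36,"dz":0,"yaw":0,"hand":93},
  {"dx":-20,"dy":36,"dz":0,"yaw":0,"hand":93},
  {"dx":0,"dy":0,"dz":0,"yaw":0,"hand":93},
  {"dx":0,"dy":0,"dz":0,"yaw":0,"hand":93},
  {"dx":0,"dy":0,"dz":0,"yaw":0,"hand":93},
  {"dx":0,"dy":0,"dz":0,"yaw":0,"hand":93},
])

```text
t: 3.48
position: [847.2, 299.7, 275.4]
eef_rot: [[-0.801, 0.592, 0.089], [0.596, 0.802, 0.031], [-0.053, 0.077, -0.996]]
contact_force: [0.2, 0.6, 0.1]
opening: 93.0
```

```bash
python3 -c "
from plant import arm
s=arm.state();print(s['q'],s['t'],s['position'])"
```

```text
[ 0.28095227  1.12178522  0.02238487  0.00513961  1.90373591 -0.65027016] 3.4833 [847.23128362 299.69640689 275.43892819]
```

servo_tool([
  {"dx":-20,"dy":36,"dz":0,"yaw":0,"hand":93},
  {"dx":-20,"dy":36,"dz":0,"yaw":0,"hand":93},
  {"dx":-20,"dy":36,"dz":0,"yaw":0,"hand":93},
  {"dx":-20,"dy":36,"dz":0,"yaw":0,"hand":93},
  {"dx":20,"dy":-36,"dz":0,"yaw":0,"hand":93},
  {"dx":20,"dy":-36,"dz":0,"yaw":0,"hand":93},
  {"dx":20,"dy":-36,"dz":0,"yaw":0,"hand":93},
  {"dx":20,"dy":-36,"dz":0,"yaw":0,"hand":93},
])

```text
t: 4.15
position: [832.9, 300.4, 246.2]
eef_rot: [[-0.792, 0.578, 0.198], [0.599, 0.798, 0.071], [-0.117, 0.174, -0.978]]
contact_force: [1.1, -0.1, 1.0]
opening: 92.8
```

```bash
python3 -c "
from plant import arm
s=arm.state();print(s['q'],s['t'],s['position'])"
```

```text
[ 0.28291635  0.737526    0.67928756  0.01255867  1.51363717 -0.65001888] 4.15 [832.86489941 300.37401292 246.24504881]
```

```bash
cat >> plan.py <<'E'
from scipy.spatial.transform import Rotation as Ro
def go(tgt,n,yaw=0,hand=93,pos=None,R=None,pr=True):
    """straight world move with total yaw, from state"""
    s=arm.state(); R=np.array(s['eef_rot'] if R is None else R);p=np.array(s['position'] if pos is None else pos,float)
    d=(np.array(tgt,float)-p)/n;out=[]
    for i in range(n):
        l=R.T@d;out.append('{"dx":%.1f,"dy":%.1f,"dz":%.1f,"yaw":%.2f,"hand":%g}'%(*l,yaw/n,hand))
        R=R@Ro.from_euler('z',yaw/n,degrees=True).as_matrix()
    if pr:
        for i in range(0,n,8): print("["+",".join(out[i:i+8])+"]")
    return np.array(tgt),R
E
python3 -c "
from plan import *
go((380,137,320),12)"
```

```text
[{"dx":21.0,"dy":-31.6,"dz":-14.4,"yaw":0.00,"hand":93},{"dx":21.0,"dy":-31.6,"dz":-14.4,"yaw":0.00,"hand":93},{"dx":21.0,"dy":-31.6,"dz":-14.4,"yaw":0.00,"hand":93},{"dx":21.0,"dy":-31.6,"dz":-14.4,"yaw":0.00,"hand":93},{"dx":21.0,"dy":-31.6,"dz":-14.4,"yaw":0.00,"hand":93},{"dx":21.0,"dy":-31.6,"dz":-14.4,"yaw":0.00,"hand":93},{"dx":21.0,"dy":-31.6,"dz":-14.4,"yaw":0.00,"hand":93},{"dx":21.0,"dy":-31.6,"dz":-14.4,"yaw":0.00,"hand":93}]
[{"dx":21.0,"dy":-31.6,"dz":-14.4,"yaw":0.00,"hand":93},{"dx":21.0,"dy":-31.6,"dz":-14.4,"yaw":0.00,"hand":93},{"dx":21.0,"dy":-31.6,"dz":-14.4,"yaw":0.00,"hand":93},{"dx":21.0,"dy":-31.6,"dz":-14.4,"yaw":0.00,"hand":93}]
```

servo_tool([
  {"dx":21,"dy":-31,"dz":-14,"yaw":0,"hand":93},
  {"dx":21,"dy":-31,"dz":-14,"yaw":0,"hand":93},
  {"dx":21,"dy":-31,"dz":-14,"yaw":0,"hand":93},
  {"dx":21,"dy":-31,"dz":-14,"yaw":0,"hand":93},
  {"dx":21,"dy":-31,"dz":-14,"yaw":0,"hand":93},
  {"dx":21,"dy":-31,"dz":-14,"yaw":0,"hand":93},
  {"dx":21,"dy":-31,"dz":-14,"yaw":0,"hand":93},
  {"dx":21,"dy":-31,"dz":-14,"yaw":0,"hand":93},
])

```text
t: 4.82
position: [538.1, 196.7, 293.9]
eef_rot: [[-0.792, 0.578, 0.198], [0.599, 0.797, 0.07], [-0.117, 0.174, -0.978]]
contact_force: [-0.3, -0.3, 1.3]
opening: 93.1
```

servo_tool([
  {"dx":21,"dy":-31,"dz":-14,"yaw":0,"hand":93},
  {"dx":21,"dy":-31,"dz":-14,"yaw":0,"hand":93},
  {"dx":21,"dy":-31,"dz":-14,"yaw":0,"hand":93},
  {"dx":21,"dy":-31,"dz":-9,"yaw":0,"hand":93},
  {"dx":21,"dy":-31,"dz":-9,"yaw":0,"hand":93},
  {"dx":21,"dy":-31,"dz":-9,"yaw":0,"hand":93},
  {"dx":0,"dy":0,"dz":0,"yaw":0,"hand":93},
  {"dx":0,"dy":0,"dz":0,"yaw":0,"hand":93},
])

```text
t: 5.48
position: [318.6, 119.3, 313.9]
eef_rot: [[-0.792, 0.578, 0.198], [0.6, 0.797, 0.07], [-0.118, 0.174, -0.978]]
contact_force: [0.7, 0.5, 0.5]
opening: 92.9
```

```bash
python3 -c "
from plant import arm
s=arm.state();print(s['q'],s['t'],s['position'])"
```

```text
[ 0.1665011  -0.88409957  2.10693785  0.03661247  1.70982276 -0.75753283] 5.4833 [318.63058373 119.34120121 313.88068004]
```

servo_tool([
  {"dx":21,"dy":-31,"dz":-9,"yaw":0,"hand":93},
  {"dx":21,"dy":-31,"dz":-9,"yaw":0,"hand":93},
  {"dx":21,"dy":-31,"dz":-9,"yaw":0,"hand":93},
  {"dx":0,"dy":0,"dz":0,"yaw":0,"hand":93},
  {"dx":0,"dy":0,"dz":0,"yaw":0,"hand":93},
  {"dx":0,"dy":0,"dz":0,"yaw":0,"hand":93},
  {"dx":0,"dy":0,"dz":0,"yaw":0,"hand":93},
  {"dx":0,"dy":0,"dz":0,"yaw":0,"hand":93},
])

```text
t: 6.15
position: [279.2, 108.5, 339.1]
eef_rot: [[-0.799, 0.588, 0.124], [0.597, 0.801, 0.042], [-0.074, 0.107, -0.991]]
contact_force: [0.6, 0.2, -0.8]
opening: 92.8
```

```bash
python3 -c "
from plant import arm
s=arm.state();print(s['q'],s['t'],s['position'])"
```

```text
[ 0.1733412  -0.89191915  2.05391848  0.02084083  1.85000982 -0.75307513] 6.15 [279.23039529 108.548125   339.10061857]
```

```bash
python3 -c "
from plan import *
s=arm.state();R=s['eef_rot'];d=np.array([-.947,-.321,0])*18;print(R.T@d)"
```

```text
[ 10.17341019 -14.66017387  -2.35211123]
```

servo_tool([
  {"dx":10,"dy":-15,"dz":-2,"yaw":0,"hand":93},
  {"dx":10,"dy":-15,"dz":-2,"yaw":0,"hand":93},
  {"dx":10,"dy":-15,"dz":-2,"yaw":0,"hand":93},
  {"dx":10,"dy":-15,"dz":-2,"yaw":0,"hand":93},
  {"dx":10,"dy":-15,"dz":-2,"yaw":0,"hand":93},
  {"dx":10,"dy":-15,"dz":-2,"yaw":0,"hand":93},
  {"dx":10,"dy":-15,"dz":-2,"yaw":0,"hand":93},
  {"dx":10,"dy":-15,"dz":-2,"yaw":0,"hand":93},
])

```text
t: 6.82
position: [229.2, 95.6, 376.6]
eef_rot: [[-0.803, 0.595, 0.033], [0.595, 0.803, 0.004], [-0.024, 0.023, -0.999]]
contact_force: [0.9, 0.4, 0.5]
opening: 92.8
```

```bash
python3 -c "
from plant import arm
s=arm.state();print(s['q'],s['t'],s['position'])"
```

```text
[ 0.19059308 -0.89207642  1.97689152 -0.00232285  2.0239612  -0.74350767] 6.8167 [229.22918176  95.56772141 376.57916175]
```

servo_tool([
  {"dx":10,"dy":-14,"dz":0,"yaw":0,"hand":93},
  {"dx":10,"dy":-14,"dz":0,"yaw":0,"hand":93},
  {"dx":7,"dy":-10,"dz":0,"yaw":0,"hand":93},
  {"dx":0,"dy":0,"dz":0,"yaw":0,"hand":93},
  {"dx":-15,"dy":30,"dz":10,"yaw":0,"hand":93},
  {"dx":-15,"dy":30,"dz":10,"yaw":0,"hand":93},
  {"dx":-15,"dy":30,"dz":10,"yaw":0,"hand":93},
  {"dx":-15,"dy":30,"dz":10,"yaw":0,"hand":93},
])

```text
t: 7.48
position: [334.3, 154.9, 346.6]
eef_rot: [[-0.803, 0.595, 0.006], [0.595, 0.804, -0.008], [-0.009, -0.003, -1.0]]
contact_force: [0.1, -0.6, 0.6]
opening: 92.7
```

```bash
python3 -c "
from plan import *
s=arm.state();print(s['q'],s['t'],s['position'],s['eef_rot'])
R=s['eef_rot'];th=np.degrees(np.arctan2(R[1,0],R[0,0]));print(th)
go((547,277,200),12,yaw=-(154.3-th))"
```

```text
[ 0.30403607 -0.527955    1.83089407 -0.00948533  1.83510246 -0.63162993] 7.4833 [334.31422238 154.93486347 346.56683768] [[-0.80348308  0.59529614  0.00611829]
 [ 0.59525201  0.80350241 -0.00767621]
 [-0.00948568 -0.00252578 -0.99995182]]
143.4674909333368
[{"dx":-8.1,"dy":18.8,"dz":12.2,"yaw":-0.90,"hand":93},{"dx":-8.4,"dy":18.6,"dz":12.2,"yaw":-0.90,"hand":93},{"dx":-8.7,"dy":18.5,"dz":12.2,"yaw":-0.90,"hand":93},{"dx":-8.9,"dy":18.4,"dz":12.2,"yaw":-0.90,"hand":93},{"dx":-9.2,"dy":18.2,"dz":12.2,"yaw":-0.90,"hand":93},{"dx":-9.5,"dy":18.1,"dz":12.2,"yaw":-0.90,"hand":93},{"dx":-9.8,"dy":17.9,"dz":12.2,"yaw":-0.90,"hand":93},{"dx":-10.1,"dy":17.8,"dz":12.2,"yaw":-0.90,"hand":93}]
[{"dx":-10.4,"dy":17.6,"dz":12.2,"yaw":-0.90,"hand":93},{"dx":-10.6,"dy":17.4,"dz":12.2,"yaw":-0.90,"hand":93},{"dx":-10.9,"dy":17.3,"dz":12.2,"yaw":-0.90,"hand":93},{"dx":-11.2,"dy":17.1,"dz":12.2,"yaw":-0.90,"hand":93}]
```

Tilt is now 0.5°, and I can set it at will at the reach limits. I'll hover over the scoop.

servo_tool([
  {"dx":-14,"dy":28,"dz":18,"yaw":-1.4,"hand":93},
  {"dx":-14,"dy":28,"dz":18,"yaw":-1.4,"hand":93},
  {"dx":-14,"dy":28,"dz":18,"yaw":-1.4,"hand":93},
  {"dx":-14,"dy":28,"dz":18,"yaw":-1.4,"hand":93},
  {"dx":-14,"dy":28,"dz":18,"yaw":-1.4,"hand":93},
  {"dx":-14,"dy":28,"dz":18,"yaw":-1.4,"hand":93},
  {"dx":-14,"dy":28,"dz":18,"yaw":-1.4,"hand":93},
  {"dx":-14,"dy":28,"dz":18,"yaw":-1.4,"hand":93},
])

```text
t: 8.15
position: [547.3, 285.4, 201.4]
eef_rot: [[-0.904, 0.427, 0.004], [0.427, 0.904, -0.008], [-0.008, -0.006, -1.0]]
contact_force: [0.2, 0.1, 0.7]
opening: 92.7
```

```bash
python3 -c "
from plan import *
import cv2
s=arm.state();print(s['t'],s['position'],s['eef_rot'])
cv2.imwrite('pics/w1.png',cams.snapshot('wrist'))
s=arm.state();print(s['t'],s['position'])
R=s['eef_rot'];th=np.degrees(np.arctan2(R[1,0],R[0,0]));print(th)
go((547,277,130),6,yaw=-(154.3-th))"
```

```text
8.15 [547.26962538 285.35833822 201.3729189 ] [[-0.90419456  0.4270986   0.00435699]
 [ 0.42705492  0.90418719 -0.00834355]
 [-0.00750305 -0.00568351 -0.9999557 ]]
8.2 [547.9305411  286.77873696 193.06228099]
154.84142406926105
[{"dx":-0.5,"dy":-1.4,"dz":10.5,"yaw":0.09,"hand":93},{"dx":-0.5,"dy":-1.4,"dz":10.5,"yaw":0.09,"hand":93},{"dx":-0.5,"dy":-1.4,"dz":10.5,"yaw":0.09,"hand":93},{"dx":-0.5,"dy":-1.4,"dz":10.5,"yaw":0.09,"hand":93},{"dx":-0.5,"dy":-1.4,"dz":10.5,"yaw":0.09,"hand":93},{"dx":-0.5,"dy":-1.4,"dz":10.5,"yaw":0.09,"hand":93}]
```

View pics/w1.png

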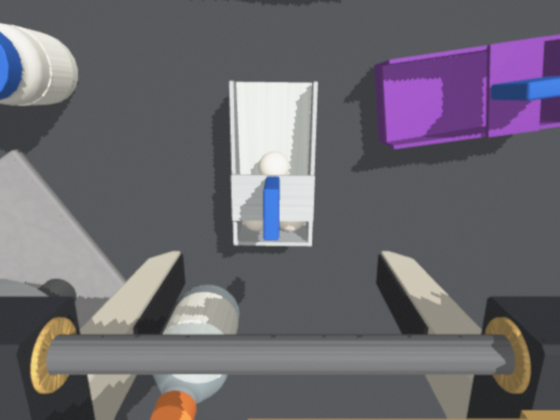

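```bash
cat >> h.py <<'E'
def wray(uv,z,pos,R):
    c=cams.get_calibration('wrist');T=c['T_tool_cam'];d=R@T[:3,:3]@np.linalg.solve(c['camera_matrix'],[*uv,1]);o=R@T[:3,3]+pos
    return o+d*(z-o[2])/d[2]
E
python3 - <<'E'
from h import *
pos=np.array([547.27,285.36,201.37]);R=np.array([[-.90419,.42710,.00436],[.42705,.90419,-.00834],[-.0075,-.00568,-.99996]])
for uv,z in [((271.5,178),105),((271.5,240),105),((232,82),52),((315.5,82),52),((235,244),52),((311.5,244),52)]: print(uv,wray(uv,z,pos,R))
a=wray((271.5,178),105,pos,R);b=wray((271.5,240),105,pos,R);print((a+b)/2,np.linalg.norm(a-b),np.degrees(np.arctan2(*(a-b)[1::-1])))
E
```

```text
(271.5, 178) [523.54118322 289.19208221 105.        ]
(271.5, 240) [566.18583909 268.71508226 105.        ]
(232, 82) [449.80983128 288.12049487  52.        ]
(315.5, 82) [478.12611994 348.10429487  52.        ]
(235, 244) [574.09570783 226.71887008  52.        ]
(311.5, 244) [603.39848568 289.20719924  52.        ]
[544.86351116 278.95358224 105.        ] 47.30617508302859 154.35073383413774
```

servo_tool([
  {"dx":-2,"dy":-4,"dz":10,"yaw":0,"hand":93},
  {"dx":-2,"dy":-4,"dz":15,"yaw":0.5,"hand":60},
  {"dx":0,"dy":0,"dz":20,"yaw":0,"hand":50},
  {"dx":0,"dy":0,"dz":20,"yaw":0,"hand":40},
  {"dx":0,"dy":0,"dz":20,"yaw":0,"hand":40},
  {"dx":0,"dy":0,"dz":16,"yaw":0,"hand":40},
  {"dx":0,"dy":0,"dz":14,"yaw":0,"hand":40},
  {"dx":0,"dy":0,"dz":0,"yaw":0,"hand":40},
])

```text
t: 8.87
position: [544.9, 273.4, 85.4]
eef_rot: [[-0.9, 0.436, 0.001], [0.436, 0.9, -0.01], [-0.005, -0.008, -1.0]]
contact_force: [-1.1, 0.3, -0.7]
opening: 51.0
```

```bash
python3 -c "
from plan import *
s=arm.state();print(s['t'],s['position'],s['eef_rot'])
go((548.5,277,66.5),1)"
```

```text
8.8667 [544.85720386 273.44147992  85.40862733] [[-0.89980695  0.43628642  0.00127282]
 [ 0.43625515  0.89977075 -0.00969791]
 [-0.00537631 -0.00817097 -0.99995216]]
[{"dx":-1.6,"dy":4.9,"dz":18.9,"yaw":0.00,"hand":93}]
```

servo_tool([
  {"dx":-1,"dy":3,"dz":10,"yaw":0,"hand":40},
  {"dx":-1,"dy":2,"dz":9,"yaw":0,"hand":40},
  {"dx":0,"dy":0,"dz":0,"yaw":0,"hand":40},
  {"dx":0,"dy":0,"dz":0,"yaw":0,"hand":16},
  {"dx":0,"dy":0,"dz":0,"yaw":0,"hand":0},
  {"dx":0,"dy":0,"dz":0,"yaw":0,"hand":0},
  {"dx":0,"dy":0,"dz":0,"yaw":0,"hand":0},
  {"dx":0,"dy":0,"dz":0,"yaw":0,"hand":0},
], newtons=40)

```text
t: 9.53
position: [551.4, 278.1, 70.0]
eef_rot: [[-0.9, 0.436, 0.006], [0.436, 0.9, -0.008], [-0.009, -0.005, -1.0]]
contact_force: [2.8, 5.1, -5.0]
opening: 11.9
```

```bash
python3 -c "
from plan import *
s=arm.state();print(s['t'],s['position'],s['opening'],s['contact_force'])
import cv2
cv2.imwrite('pics/w2.png',cams.snapshot('wrist'))"
```

```text
9.5333 [551.39623202 278.06810751  69.98815043] 11.855908017197008 [ 2.76935252  5.13421114 -5.00686379]
```

View pics/w2.png

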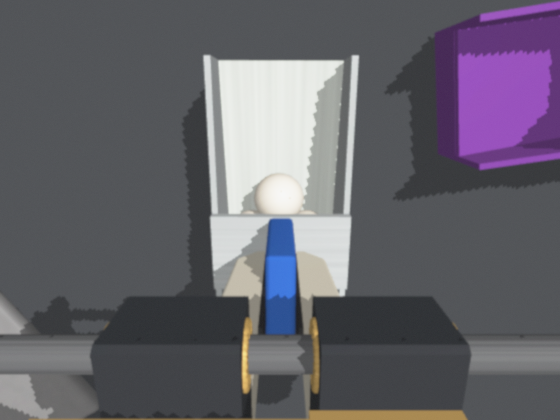

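servo_tool([
  {"dx":0,"dy":0,"dz":-3,"yaw":0,"hand":0},
  {"dx":0,"dy":0,"dz":-8,"yaw":0,"hand":0},
  {"dx":0,"dy":0,"dz":-14,"yaw":0,"hand":0},
  {"dx":0,"dy":0,"dz":-15,"yaw":0,"hand":0},
  {"dx":0,"dy":0,"dz":-15,"yaw":2,"hand":0},
  {"dx":0,"dy":0,"dz":-12,"yaw":4,"hand":0},
  {"dx":0,"dy":0,"dz":-8,"yaw":6,"hand":0},
  {"dx":0,"dy":0,"dz":0,"yaw":6,"hand":0},
])

```text
t: 10.25
position: [552.5, 279.7, 149.0]
eef_rot: [[-0.718, 0.696, 0.01], [0.696, 0.718, -0.006], [-0.011, 0.003, -1.0]]
contact_force: [0.8, 0.4, -2.8]
opening: 11.9
```

```bash
python3 -c "
from plan import *
s=arm.state();print(s['t'],s['position'],s['opening'],s['contact_force'],s['q'])
import cv2
cv2.imwrite('pics/s2.png',cams.snapshot('scene')[100:300,280:500])"
```

```text
10.25 [552.53702673 279.68941653 148.95496515] 11.948957055562278 [ 0.80387047  0.35084592 -2.8487647 ] [ 0.39147796  0.21588109  1.52100983 -0.00939631  1.3973213  -0.40765592]
```

View pics/s2.png

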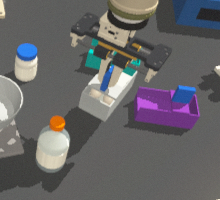

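servo_tool([
  {"dx":0,"dy":0,"dz":0,"yaw":7,"hand":0},
  {"dx":0,"dy":0,"dz":0,"yaw":7,"hand":0},
  {"dx":0,"dy":0,"dz":0,"yaw":7,"hand":0},
  {"dx":0,"dy":0,"dz":0,"yaw":7,"hand":0},
  {"dx":0,"dy":0,"dz":0,"yaw":7,"hand":0},
  {"dx":0,"dy":0,"dz":0,"yaw":7,"hand":0},
  {"dx":0,"dy":0,"dz":0,"yaw":7,"hand":0},
  {"dx":0,"dy":0,"dz":0,"yaw":7,"hand":0},
])

```text
t: 10.97
position: [550.8, 278.9, 145.3]
eef_rot: [[0.174, 0.985, 0.006], [0.985, -0.174, -0.008], [-0.007, 0.007, -1.0]]
contact_force: [0.3, -1.0, -3.5]
opening: 11.5
```

servo_tool([
  {"dx":0,"dy":0,"dz":0,"yaw":7,"hand":0},
  {"dx":0,"dy":0,"dz":0,"yaw":7,"hand":0},
  {"dx":0,"dy":0,"dz":0,"yaw":7,"hand":0},
  {"dx":0,"dy":0,"dz":0,"yaw":7,"hand":0},
  {"dx":0,"dy":0,"dz":0,"yaw":7,"hand":0},
  {"dx":0,"dy":0,"dz":0,"yaw":7,"hand":0},
  {"dx":0,"dy":0,"dz":0,"yaw":7,"hand":0},
  {"dx":0,"dy":0,"dz":0,"yaw":7,"hand":0},
])

```text
t: 11.63
position: [550.8, 278.9, 145.2]
eef_rot: [[0.914, 0.406, 0.006], [0.406, -0.914, -0.008], [0.002, 0.009, -1.0]]
contact_force: [-0.0, 0.6, -4.0]
opening: 11.9
```

```bash
python3 -c "
from plan import *
s=arm.state();print(s['t'],s['position'],s['eef_rot'],s['q'],s['joint_vel'])"
```

```text
11.6333 [550.78106758 278.91147944 145.22464582] [[ 0.91376605  0.4062025   0.00558005]
 [ 0.40623614 -0.9137353  -0.00774574]
 [ 0.00195235  0.00934461 -0.99995443]] [ 0.3914188   0.2187639   1.52465222 -0.00943262  1.39598103  1.54552258] [ 1.87950083e-03  9.38579792e-04 -1.48371106e-03 -1.35102549e-03
 -8.52476377e-05  1.45435325e+00]
```

servo_tool([
  {"dx":0,"dy":0,"dz":0,"yaw":7,"hand":0},
  {"dx":0,"dy":0,"dz":5,"yaw":7,"hand":0},
  {"dx":0,"dy":0,"dz":12,"yaw":6,"hand":0},
  {"dx":0,"dy":0,"dz":15,"yaw":3,"hand":0},
  {"dx":0,"dy":0,"dz":15,"yaw":1.9,"hand":0},
  {"dx":0,"dy":0,"dz":12,"yaw":0,"hand":0},
  {"dx":0,"dy":0,"dz":8,"yaw":0,"hand":0},
  {"dx":0,"dy":0,"dz":4,"yaw":0,"hand":0},
])

```text
t: 12.3
position: [550.4, 278.0, 72.2]
eef_rot: [[1.0, -0.011, 0.003], [-0.011, -1.0, -0.009], [0.004, 0.009, -1.0]]
contact_force: [0.3, 0.8, -3.5]
opening: 11.6
```

servo_tool([
  {"dx":0,"dy":0,"dz":2,"yaw":0,"hand":0},
  {"dx":0,"dy":0,"dz":2,"yaw":0,"hand":0},
  {"dx":0,"dy":0,"dz":0.5,"yaw":0,"hand":0},
  {"dx":0,"dy":0,"dz":0,"yaw":0,"hand":0},
  {"dx":0,"dy":0,"dz":0,"yaw":0,"hand":0},
  {"dx":0,"dy":0,"dz":0,"yaw":0,"hand":0},
  {"dx":0,"dy":0,"dz":0,"yaw":0,"hand":0},
  {"dx":0,"dy":0,"dz":0,"yaw":0,"hand":0},
])

```text
t: 12.97
position: [551.8, 278.4, 69.8]
eef_rot: [[1.0, -0.013, 0.007], [-0.013, -1.0, -0.007], [0.007, 0.007, -1.0]]
contact_force: [0.0, -1.4, 2.4]
opening: 11.7
```

servo_tool([
  {"dx":0,"dy":0,"dz":0,"yaw":0,"hand":60},
  {"dx":0,"dy":0,"dz":0,"yaw":0,"hand":60},
  {"dx":0,"dy":0,"dz":0,"yaw":0,"hand":60},
  {"dx":0,"dy":0,"dz":-15,"yaw":0,"hand":60},
  {"dx":0,"dy":0,"dz":-40,"yaw":0,"hand":60},
  {"dx":0,"dy":0,"dz":-40,"yaw":0,"hand":60},
  {"dx":8,"dy":20,"dz":-35,"yaw":0,"hand":60},
  {"dx":15,"dy":30,"dz":-20,"yaw":0,"hand":60},
])

```text
t: 13.63
position: [573.4, 231.7, 224.9]
eef_rot: [[1.0, -0.009, 0.011], [-0.009, -1.0, -0.005], [0.011, 0.005, -1.0]]
contact_force: [1.9, 0.1, 0.4]
opening: 58.6
```

servo_tool([
  {"dx":25,"dy":28,"dz":-15,"yaw":0,"hand":60},
  {"dx":25,"dy":30,"dz":-12,"yaw":0,"hand":60},
  {"dx":25,"dy":30,"dz":-12,"yaw":0,"hand":60},
  {"dx":25,"dy":30,"dz":-12,"yaw":0,"hand":60},
  {"dx":25,"dy":30,"dz":0,"yaw":0,"hand":60},
  {"dx":25,"dy":30,"dz":0,"yaw":0,"hand":60},
  {"dx":25,"dy":30,"dz":0,"yaw":0,"hand":60},
  {"dx":25,"dy":30,"dz":0,"yaw":0,"hand":60},
])

```text
t: 14.3
position: [770.3, -12.6, 273.4]
eef_rot: [[1.0, -0.013, 0.006], [-0.013, -1.0, -0.008], [0.006, 0.008, -1.0]]
contact_force: [-0.1, 1.1, 0.2]
opening: 59.9
```

```bash
python3 -c "
from plan import *
import cv2
s=arm.state();print(s['t'],s['position'],s['eef_rot'],s['q'])
cv2.imwrite('pics/t3.png',cams.snapshot('top'));cv2.imwrite('pics/s3.png',cams.snapshot('scene'))"
```

```text
14.3 [770.26912803 -12.62522838 273.37451443] [[ 0.99989988 -0.01297756  0.00564016]
 [-0.01293338 -0.99988593 -0.00780061]
 [ 0.00574075  0.00772689 -0.99995367]] [-0.07930093  0.60673634  0.80021174 -0.00742134  1.72839971  1.50326385]
```

View pics/s3.png

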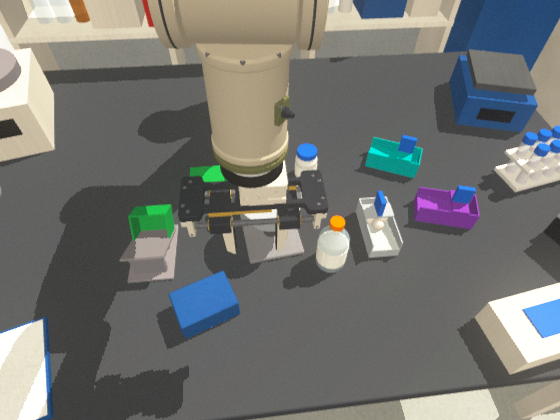

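servo_tool([
  {"dx":40,"dy":-4,"dz":0,"yaw":0,"hand":60},
  {"dx":40,"dy":-4,"dz":0,"yaw":0,"hand":60},
  {"dx":40,"dy":-4,"dz":0,"yaw":0,"hand":60},
  {"dx":40,"dy":-4,"dz":0,"yaw":0,"hand":60},
  {"dx":40,"dy":-4,"dz":0,"yaw":0,"hand":60},
  {"dx":40,"dy":-2,"dz":0,"yaw":0,"hand":60},
  {"dx":40,"dy":0,"dz":0,"yaw":0,"hand":60},
  {"dx":40,"dy":0,"dz":0,"yaw":0,"hand":60},
])

```text
t: 15.07
position: [919.0, 0.6, 242.4]
eef_rot: [[0.993, -0.012, 0.115], [-0.011, -1.0, -0.007], [0.115, 0.006, -0.993]]
contact_force: [-0.2, -0.2, 0.4]
opening: 59.9
```

```bash
python3 -c "
from plan import *
s=arm.state();print(s['t'],s['position'],s['eef_rot'],s['q'])
R=s['eef_rot'];print(np.degrees(np.arccos(-R[2,2])),np.degrees(np.arctan2(R[1,2],R[0,2])))"
```

```text
15.0667 [9.19023286e+02 6.34593164e-01 2.42422480e+02] [[ 0.99326035 -0.01207179  0.11527427]
 [-0.01131427 -0.9999099  -0.00722359]
 [ 0.11535108  0.00587066 -0.99330744]] [-5.46739142e-02  1.15842088e+00  2.62945779e-02 -9.47862338e-04
  1.84112193e+00  1.52754892e+00]
6.632486945192925 -3.585715354950408
```

servo_tool([
  {"dx":40,"dy":0,"dz":5,"yaw":0,"hand":60},
  {"dx":40,"dy":0,"dz":5,"yaw":0,"hand":60},
  {"dx":40,"dy":0,"dz":6,"yaw":0,"hand":60},
  {"dx":40,"dy":0,"dz":7,"yaw":0,"hand":60},
  {"dx":40,"dy":0,"dz":8,"yaw":0,"hand":60},
  {"dx":40,"dy":0,"dz":8,"yaw":0,"hand":60},
  {"dx":40,"dy":0,"dz":8,"yaw":0,"hand":60},
  {"dx":0,"dy":0,"dz":0,"yaw":0,"hand":60},
])

```text
t: 15.73
position: [1012.4, -3.4, 197.1]
eef_rot: [[0.95, -0.012, 0.313], [-0.01, -1.0, -0.007], [0.313, 0.004, -0.95]]
contact_force: [-0.2, 0.5, -0.2]
opening: 60.0
```

```bash
python3 -c "
from plan import *
s=arm.state();print(s['t'],s['position'],s['eef_rot'],s['q'])
R=s['eef_rot'];print(np.degrees(np.arccos(-R[2,2])),np.degrees(np.arctan2(R[1,2],R[0,2])))"
```

```text
15.7333 [1012.42508973   -3.42347013  197.1072543 ] [[ 0.94966996 -0.0120718   0.31301955]
 [-0.01027708 -0.99991993 -0.0073829 ]
 [ 0.31308361  0.00379439 -0.94971799]] [-0.0579965   1.22874293  0.02559105  0.0107736   1.56897252  1.52597223]
18.24654872183145 -1.351131109948955
```

```bash
python3 - <<'E'
import cv2
t=cv2.imread("pics/t3.png");s=cv2.imread("pics/s3.png")
a=cv2.resize(t[150:240,160:250],None,fx=6,fy=6,interpolation=2);cv2.imwrite("pics/c5.png",a)
a=cv2.resize(s[180:270,340:420],None,fx=6,fy=6,interpolation=2);cv2.imwrite("pics/c6.png",a)
E
```

```text
(no output)
```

View pics/c5.png

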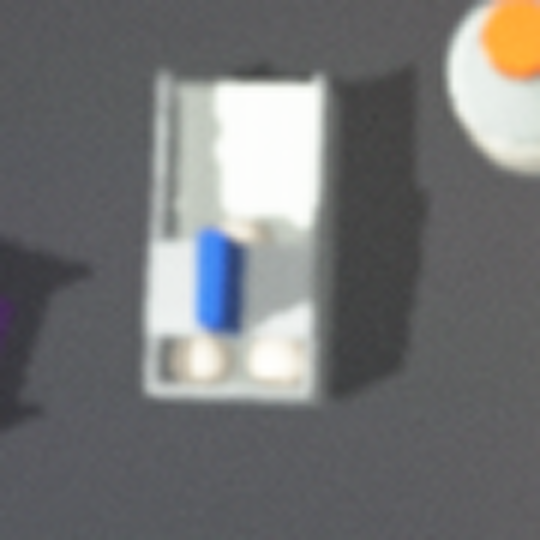

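View pics/c6.png

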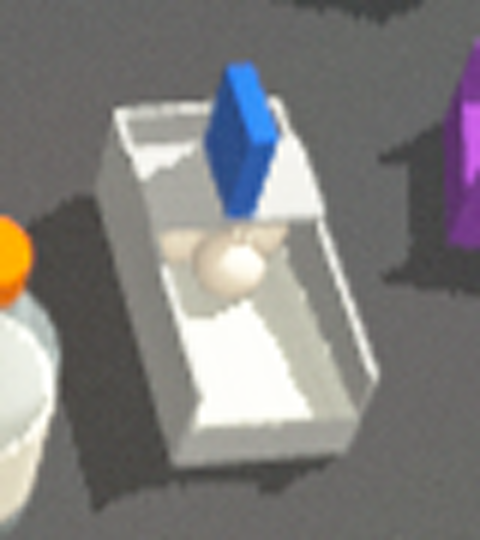

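```bash
python3 - <<'E'
from plan import *
np.set_printoptions(precision=2,suppress=True)
a=lambda u,v:(u/6+160-.4,v/6+150-.4)
d=lambda u,v:(u/6+340-.4,v/6+180-.4)
T='top';S='scene'
o=[(T,(70,-35,52),a(145,395)),(T,(70,35,52),a(312,400)),(T,(-70,-35,52),a(163,78)),(T,(-70,35,52),a(320,78)),
(S,(70,35,52),d(118,110)),(S,(-70,-35,52),d(377,375)),(S,(-70,35,0),d(180,465)),(S,(-70,-35,0),d(348,455))]
p,r=fit(o,[579,278,3.13]);print(p,np.degrees(p[2]));print(r)
E
```

```text
[578.69 278.69   3.13] 179.23885675341688
[[ 0.05 -0.11]
 [-0.62 -0.33]
 [-0.73 -0.77]
 [-0.04 -0.12]
 [-0.69 -0.21]
 [ 0.43  0.  ]
 [-1.17 -0.07]
 [-0.24 -0.81]]
```

```bash
python3 -c "
from plan import *
p,R=go((528,279.4,190),15)
p,R=go((528.6,279.4,162),1,pos=p,R=R)
go((560,278.8,67.5),5,pos=p,R=R)"
```

```text
[{"dx":-31.0,"dy":-18.5,"dz":-9.8,"yaw":0.00,"hand":93},{"dx":-31.0,"dy":-18.5,"dz":-9.8,"yaw":0.00,"hand":93},{"dx":-31.0,"dy":-18.5,"dz":-9.8,"yaw":0.00,"hand":93},{"dx":-31.0,"dy":-18.5,"dz":-9.8,"yaw":0.00,"hand":93},{"dx":-31.0,"dy":-18.5,"dz":-9.8,"yaw":0.00,"hand":93},{"dx":-31.0,"dy":-18.5,"dz":-9.8,"yaw":0.00,"hand":93},{"dx":-31.0,"dy":-18.5,"dz":-9.8,"yaw":0.00,"hand":93},{"dx":-31.0,"dy":-18.5,"dz":-9.8,"yaw":0.00,"hand":93}]
[{"dx":-31.0,"dy":-18.5,"dz":-9.8,"yaw":0.00,"hand":93},{"dx":-31.0,"dy":-18.5,"dz":-9.8,"yaw":0.00,"hand":93},{"dx":-31.0,"dy":-18.5,"dz":-9.8,"yaw":0.00,"hand":93},{"dx":-31.0,"dy":-18.5,"dz":-9.8,"yaw":0.00,"hand":93},{"dx":-31.0,"dy":-18.5,"dz":-9.8,"yaw":0.00,"hand":93},{"dx":-31.0,"dy":-18.5,"dz":-9.8,"yaw":0.00,"hand":93},{"dx":-31.0,"dy":-18.5,"dz":-9.8,"yaw":0.00,"hand":93}]
[{"dx":-8.2,"dy":-0.1,"dz":26.8,"yaw":0.00,"hand":93}]
[{"dx":0.0,"dy":-0.0,"dz":19.9,"yaw":0.00,"hand":93},{"dx":0.0,"dy":-0.0,"dz":19.9,"yaw":0.00,"hand":93},{"dx":0.0,"dy":-0.0,"dz":19.9,"yaw":0.00,"hand":93},{"dx":0.0,"dy":-0.0,"dz":19.9,"yaw":0.00,"hand":93},{"dx":0.0,"dy":-0.0,"dz":19.9,"yaw":0.00,"hand":93}]
```

servo_tool([
  {"dx":-31,"dy":-18,"dz":-14,"yaw":0,"hand":60},
  {"dx":-31,"dy":-18,"dz":-14,"yaw":0,"hand":60},
  {"dx":-31,"dy":-18,"dz":-14,"yaw":0,"hand":60},
  {"dx":-31,"dy":-18,"dz":-14,"yaw":0,"hand":60},
  {"dx":-31,"dy":-18,"dz":-14,"yaw":0,"hand":60},
  {"dx":-31,"dy":-19,"dz":-14,"yaw":0,"hand":60},
  {"dx":-31,"dy":-19,"dz":-14,"yaw":0,"hand":60},
  {"dx":-31,"dy":-19,"dz":-14,"yaw":0,"hand":60},
])

```text
t: 16.4
position: [802.9, 118.5, 227.0]
eef_rot: [[0.949, -0.013, 0.315], [-0.011, -1.0, -0.008], [0.315, 0.004, -0.949]]
contact_force: [-0.6, -0.3, 1.3]
opening: 60.4
```

servo_tool([
  {"dx":-31,"dy":-18,"dz":-10,"yaw":0,"hand":60},
  {"dx":-31,"dy":-18,"dz":-10,"yaw":0,"hand":60},
  {"dx":-31,"dy":-18,"dz":-10,"yaw":0,"hand":60},
  {"dx":-31,"dy":-18,"dz":-10,"yaw":0,"hand":60},
  {"dx":-31,"dy":-18,"dz":-10,"yaw":0,"hand":60},
  {"dx":-31,"dy":-19,"dz":-10,"yaw":0,"hand":60},
  {"dx":-20,"dy":-10,"dz":0,"yaw":0,"hand":60},
  {"dx":0,"dy":0,"dz":0,"yaw":0,"hand":60},
])

```text
t: 17.07
position: [588.5, 241.8, 217.4]
eef_rot: [[0.95, -0.01, 0.313], [-0.008, -1.0, -0.006], [0.313, 0.004, -0.95]]
contact_force: [-0.7, 0.8, -0.0]
opening: 59.9
```

```bash
python3 -c "
from plan import *
s=arm.state();print(s['t'],s['position'],s['eef_rot'],s['q'])
p,R=go((528.6,279.4,162),3)
go((560,278.8,67.5),5,pos=p,R=R)"
```

```text
17.0667 [588.45223754 241.83338147 217.40235044] [[ 0.94973657 -0.00958749  0.31290338]
 [-0.00799121 -0.99994769 -0.00638357]
 [ 0.31294822  0.00356224 -0.94976351]] [ 0.38219793 -0.04924885  1.70961589 -0.13247726  1.18990435  1.99326004]
[{"dx":-24.8,"dy":-12.4,"dz":11.2,"yaw":0.00,"hand":93},{"dx":-24.8,"dy":-12.4,"dz":11.2,"yaw":0.00,"hand":93},{"dx":-24.8,"dy":-12.4,"dz":11.2,"yaw":0.00,"hand":93}]
[{"dx":0.1,"dy":-0.0,"dz":19.9,"yaw":0.00,"hand":93},{"dx":0.1,"dy":-0.0,"dz":19.9,"yaw":0.00,"hand":93},{"dx":0.1,"dy":-0.0,"dz":19.9,"yaw":0.00,"hand":93},{"dx":0.1,"dy":-0.0,"dz":19.9,"yaw":0.00,"hand":93},{"dx":0.1,"dy":-0.0,"dz":19.9,"yaw":0.00,"hand":93}]
```

servo_tool([
  {"dx":-25,"dy":-12,"dz":5,"yaw":0,"hand":50},
  {"dx":-25,"dy":-13,"dz":10,"yaw":0,"hand":50},
  {"dx":-24,"dy":-12,"dz":15,"yaw":0,"hand":45},
  {"dx":0,"dy":0,"dz":20,"yaw":0,"hand":40},
  {"dx":0,"dy":0,"dz":20,"yaw":0,"hand":40},
  {"dx":0,"dy":0,"dz":20,"yaw":0,"hand":40},
  {"dx":0,"dy":0,"dz":12,"yaw":0,"hand":40},
  {"dx":0,"dy":0,"dz":0,"yaw":0,"hand":40},
])

```text
t: 17.73
position: [553.9, 275.0, 94.4]
eef_rot: [[0.95, -0.014, 0.311], [-0.011, -1.0, -0.01], [0.311, 0.006, -0.95]]
contact_force: [-0.1, -0.5, 0.1]
opening: 40.2
```

```bash
python3 -c "
from plan import *
import cv2
cv2.imwrite('pics/w4.png',cams.snapshot('wrist'))
s=arm.state();print(s['t'],s['position'],s['eef_rot'],s['q'])
go((560,278.8,67.5),1)"
```

```text
17.7833 [554.40267999 275.40050549  96.21487868] [[ 0.94988879 -0.01380308  0.31228313]
 [-0.01139069 -0.99988954 -0.00954796]
 [ 0.31238042  0.00551238 -0.9499411 ]] [ 0.46971568  0.0257211   1.86457538 -0.18168403  0.97805644  2.13439005]
[{"dx":-3.7,"dy":-3.6,"dz":29.0,"yaw":0.00,"hand":93}]
```

View pics/w4.png

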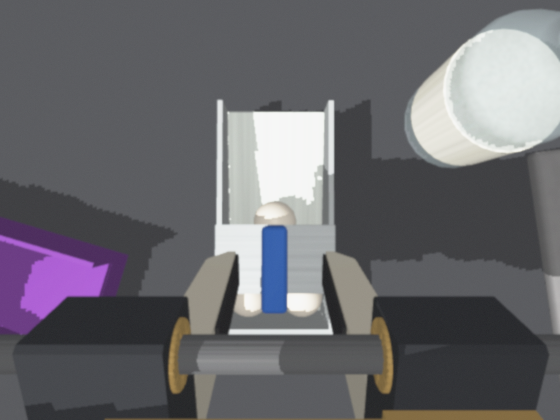

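servo_tool([
  {"dx":-2,"dy":-2,"dz":12,"yaw":0,"hand":40},
  {"dx":-1.5,"dy":-1.5,"dz":10,"yaw":0,"hand":40},
  {"dx":0,"dy":0,"dz":7,"yaw":0,"hand":40},
  {"dx":0,"dy":0,"dz":0,"yaw":0,"hand":30},
  {"dx":0,"dy":0,"dz":0,"yaw":0,"hand":20},
  {"dx":0,"dy":0,"dz":0,"yaw":0,"hand":0},
  {"dx":0,"dy":0,"dz":0,"yaw":0,"hand":0},
  {"dx":0,"dy":0,"dz":0,"yaw":0,"hand":0},
], newtons=50)

```text
t: 18.45
position: [561.2, 279.6, 69.6]
eef_rot: [[0.949, -0.013, 0.316], [-0.011, -1.0, -0.008], [0.316, 0.004, -0.949]]
contact_force: [1.3, 5.5, -4.5]
opening: 11.8
```

```bash
python3 -c "
from plan import *
s=arm.state();print(s['t'],s['position'],s['opening'],s['contact_force'])"
```

```text
18.45 [561.19393997 279.61358763  69.60470478] 11.756143302636108 [ 1.28907277  5.53088445 -4.49354936]
```

```bash
cat > pour.py <<'E'
from plan import *
np.set_printoptions(precision=1,suppress=True)
R0=np.array([[.9492,-.0130,.3140],[-.0110,-.9999,-.0085],[.3142,.0046,-.9493]])
u,_,v=np.linalg.svd(R0);R0=u@v
P0=np.array([561.2,279.6,69.6]);Rs0=Ro.from_euler('z',179.24,degrees=True).as_matrix();O0=np.array([578.9,279.3,0])
Rts=R0.T@Rs0;ots=R0.T@(O0-P0)
PAN=np.array([556.9,19.9])
corn=np.array([[x,y,z] for x in(-70,70) for y in(-35,35) for z in(0,52)],float)
def pose(psi,zmin=142,aim=25,side=18,pan=PAN):
    R=R0@Ro.from_euler('z',-psi,degrees=True).as_matrix();Rs=R@Rts
    sg=np.sign((Rs@[0,1,0])[2]);sg=-sg if abs((Rs@[0,1,0])[2])>.03 else 0
    ex=np.array([-70,sg*side,28.5]);h=-Rs[:2,0]/np.linalg.norm(Rs[:2,0])
    e=Rs@(ex-0)  # rel origin
    O=np.zeros(3);O[:2]=pan-aim*h-e[:2];O[2]=zmin-(corn@Rs.T)[:,2].min()
    P=O-R@ots
    return P,R,O,Rs,(O+e),h
if __name__=='__main__':
    for psi in(0,30,45,60,75,90,105,120,140,160,180):
        P,R,O,Rs,e,h=pose(psi)
        print(psi,'tool',P,'exit',e,'head',np.degrees(np.arctan2(h[1],h[0])),'pitchdown',np.degrees(np.arcsin((Rs[2,0]))),'roll',np.degrees(np.arcsin(Rs[2,1])),'tail z',O[2]+(Rs@[70,0,0])[2])
E
python3 pour.py
```

```text
0 tool [444.2  21.5 211.6] exit [531.9  20.2 170.5] head -0.7599999999999909 pitchdown 1.4511929178735427e-15 roll 3.9498642289448225e-14 tail z 142.00000000000003
30 tool [463.9 -41.4 219.8] exit [534.7   8.3 172.8] head 27.594027738442634 pitchdown 2.4136686081078222 roll 9.005973770478652 tail z 153.3747712568391
45 tool [481.4 -58.3 225.2] exit [538.2   3.3 173.4] head 41.59006607811662 pitchdown 5.186943658553211 roll 12.765086895154418 tail z 162.3901883076584
60 tool [502.4 -69.9 231. ] exit [542.7  -0.7 173.7] head 55.46832271204144 pitchdown 8.792833737317492 roll 15.666325025662102 tail z 172.8519231225002
75 tool [525.5 -75.6 236.8] exit [548.1  -3.5 173.5] head 69.318592168634 pitchdown 13.016254624688871 roll 17.483654588042047 tail z 184.04702576256742
90 tool [549.4 -74.9 242.1] exit [554.   -4.9 173. ] head 83.2959352419957 pitchdown 17.61201582476431 roll 18.064049733483202 tail z 195.2125684837212
105 tool [572.4 -68.  246.7] exit [560.2  -4.9 172. ] head 97.60378624210672 pitchdown 22.310048634328012 roll 17.356485191323202 tail z 205.58763800144675
120 tool [593.2 -55.1 250.1] exit [566.5  -3.2 170.8] head 112.4656091921786 pitchdown 26.815734209458032 roll 15.423020483001924 tail z 214.46519047372416
140 tool [615.  -29.8 252.7] exit [574.1   1.8 168.8] head 133.47038897521452 pitchdown 31.972431052598502 roll 11.228376953879215 tail z 222.94676661464572
160 tool [627.4   2.4 252.6] exit [579.7   9.7 166.7] head 155.9509376594442 pitchdown 35.451063452461334 roll 5.711375278234963 tail z 226.68414224377455
180 tool [627.8  19.6 250.5] exit [581.9  19.7 165.2] head 179.43330192573606 pitchdown 36.6211236507019 roll -0.4688146789785166 tail z 225.79929349235786
```

```bash
cat >> pour.py <<'E'
def path(pts,hand=0):
    """pts: list of (P,psi); print rows"""
    out=[]
    for (P,a),(Q,b) in zip(pts[:-1],pts[1:]):
        R=R0@Ro.from_euler('z',-a,degrees=True).as_matrix();l=R.T@(np.array(Q)-np.array(P))
        out.append('{"dx":%.1f,"dy":%.1f,"dz":%.1f,"yaw":%.1f,"hand":%g}'%(*l,a-b,hand))
    for i in range(0,len(out),8): print("["+",".join(out[i:i+8])+"]")
def interp(A,B,n,a,b,ease=True):
    s=np.linspace(0,1,n+1)
    if ease: s=s*s*(3-2*s)
    return [(np.array(A)+(np.array(B)-np.array(A))*t,a+(b-a)*t) for t in s]
E
python3 -c "
from pour import *
A=P0;B=P0+[0,0,215]
path(interp(A,B,12,0,0))
C=pose(50,zmin=207)[0]+[15,-40,0]
print(C)
path(interp(pose(0)[0],C,1,0,50))
pts=interp(B,C,16,0,50);print(max(np.linalg.norm(q[0]-p[0]) for p,q in zip(pts,pts[1:])))
path(pts)"
```

```text
[{"dx":1.3,"dy":0.0,"dz":-4.0,"yaw":0.0,"hand":0},{"dx":3.7,"dy":0.1,"dz":-11.1,"yaw":0.0,"hand":0},{"dx":5.6,"dy":0.1,"dz":-16.8,"yaw":0.0,"hand":0},{"dx":7.0,"dy":0.1,"dz":-21.0,"yaw":0.0,"hand":0},{"dx":7.9,"dy":0.1,"dz":-23.9,"yaw":0.0,"hand":0},{"dx":8.4,"dy":0.1,"dz":-25.3,"yaw":0.0,"hand":0},{"dx":8.4,"dy":0.1,"dz":-25.3,"yaw":0.0,"hand":0},{"dx":7.9,"dy":0.1,"dz":-23.9,"yaw":0.0,"hand":0}]
[{"dx":7.0,"dy":0.1,"dz":-21.0,"yaw":0.0,"hand":0},{"dx":5.6,"dy":0.1,"dz":-16.8,"yaw":0.0,"hand":0},{"dx":3.7,"dy":0.1,"dz":-11.1,"yaw":0.0,"hand":0},{"dx":1.3,"dy":0.0,"dz":-4.0,"yaw":0.0,"hand":0}]
[ 503.1 -102.8  292.1]
[{"dx":82.6,"dy":123.8,"dz":-56.9,"yaw":-50.0,"hand":0}]
36.07871491633866
[{"dx":-0.5,"dy":4.3,"dz":-0.2,"yaw":-0.6,"hand":0},{"dx":-1.7,"dy":12.1,"dz":-0.7,"yaw":-1.6,"hand":0},{"dx":-3.1,"dy":18.8,"dz":-1.1,"yaw":-2.5,"hand":0},{"dx":-5.1,"dy":24.2,"dz":-1.4,"yaw":-3.2,"hand":0},{"dx":-7.6,"dy":28.2,"dz":-1.7,"yaw":-3.8,"hand":0},{"dx":-10.5,"dy":30.9,"dz":-1.9,"yaw":-4.2,"hand":0},{"dx":-13.7,"dy":32.1,"dz":-2.0,"yaw":-4.5,"hand":0},{"dx":-16.7,"dy":31.9,"dz":-2.1,"yaw":-4.7,"hand":0}]
[{"dx":-19.2,"dy":30.5,"dz":-2.1,"yaw":-4.7,"hand":0},{"dx":-20.9,"dy":27.9,"dz":-2.0,"yaw":-4.5,"hand":0},{"dx":-21.6,"dy":24.5,"dz":-1.9,"yaw":-4.2,"hand":0},{"dx":-20.9,"dy":20.4,"dz":-1.7,"yaw":-3.8,"hand":0},{"dx":-18.8,"dy":16.1,"dz":-1.4,"yaw":-3.2,"hand":0},{"dx":-15.1,"dy":11.6,"dz":-1.1,"yaw":-2.5,"hand":0},{"dx":-10.1,"dy":7.0,"dz":-0.7,"yaw":-1.6,"hand":0},{"dx":-3.6,"dy":2.4,"dz":-0.2,"yaw":-0.6,"hand":0}]
```

servo_tool([
  {"dx":1.3,"dy":0,"dz":-4,"yaw":0,"hand":0},
  {"dx":3.7,"dy":0,"dz":-11,"yaw":0,"hand":0},
  {"dx":5.6,"dy":0,"dz":-17,"yaw":0,"hand":0},
  {"dx":7,"dy":0,"dz":-21,"yaw":0,"hand":0},
  {"dx":8,"dy":0,"dz":-24,"yaw":0,"hand":0},
  {"dx":8.4,"dy":0,"dz":-25,"yaw":0,"hand":0},
  {"dx":8.4,"dy":0,"dz":-25,"yaw":0,"hand":0},
  {"dx":8,"dy":0,"dz":-24,"yaw":0,"hand":0},
])

```text
t: 19.12
position: [560.7, 280.2, 230.3]
eef_rot: [[0.949, -0.013, 0.315], [-0.011, -1.0, -0.007], [0.315, 0.004, -0.949]]
contact_force: [0.4, 0.1, -4.0]
opening: 11.7
```

servo_tool([
  {"dx":7,"dy":0,"dz":-21,"yaw":0,"hand":0},
  {"dx":5.6,"dy":0,"dz":-17,"yaw":0,"hand":0},
  {"dx":3.7,"dy":0,"dz":-11,"yaw":0,"hand":0},
  {"dx":1.3,"dy":0,"dz":-4,"yaw":0,"hand":0},
  {"dx":-0.5,"dy":4,"dz":0,"yaw":-0.6,"hand":0},
  {"dx":-1.7,"dy":12,"dz":-0.7,"yaw":-1.6,"hand":0},
  {"dx":-3,"dy":19,"dz":-1,"yaw":-2.5,"hand":0},
  {"dx":-5,"dy":24,"dz":-1.4,"yaw":-3.2,"hand":0},
])

```text
t: 19.78
position: [551.1, 220.9, 281.9]
eef_rot: [[0.943, 0.122, 0.311], [0.131, -0.991, -0.008], [0.308, 0.049, -0.95]]
contact_force: [0.5, -0.9, -3.9]
opening: 11.8
```

servo_tool([
  {"dx":-7.6,"dy":28,"dz":-1.7,"yaw":-3.8,"hand":0},
  {"dx":-10.5,"dy":31,"dz":-1.9,"yaw":-4.2,"hand":0},
  {"dx":-13.7,"dy":32,"dz":-2,"yaw":-4.5,"hand":0},
  {"dx":-16.7,"dy":32,"dz":-2,"yaw":-4.7,"hand":0},
  {"dx":-19.2,"dy":30.5,"dz":-2,"yaw":-4.7,"hand":0},
  {"dx":-21,"dy":28,"dz":-2,"yaw":-4.5,"hand":0},
  {"dx":-21.6,"dy":24.5,"dz":-1.9,"yaw":-4.2,"hand":0},
  {"dx":-21,"dy":20.4,"dz":-1.7,"yaw":-3.8,"hand":0},
])

```text
t: 20.45
position: [511.1, -43.8, 287.7]
eef_rot: [[0.709, 0.632, 0.312], [0.668, -0.745, -0.008], [0.227, 0.214, -0.95]]
contact_force: [0.1, -0.2, -4.0]
opening: 11.9
```

servo_tool([
  {"dx":-19,"dy":16,"dz":-1.4,"yaw":-3.2,"hand":0},
  {"dx":-15,"dy":11.6,"dz":-1,"yaw":-2.5,"hand":0},
  {"dx":-10,"dy":7,"dz":-0.7,"yaw":-1.6,"hand":0},
  {"dx":-3.6,"dy":2.4,"dz":0,"yaw":-0.6,"hand":0},
  {"dx":0,"dy":0,"dz":0,"yaw":0,"hand":0},
  {"dx":0,"dy":0,"dz":0,"yaw":0,"hand":0},
  {"dx":0,"dy":0,"dz":0,"yaw":0,"hand":0},
  {"dx":0,"dy":0,"dz":0,"yaw":0,"hand":0},
])

```text
t: 21.12
position: [503.9, -100.6, 290.3]
eef_rot: [[0.617, 0.722, 0.315], [0.762, -0.648, -0.007], [0.199, 0.244, -0.949]]
contact_force: [-0.3, -0.2, -3.4]
opening: 11.6
```

```bash
python3 -c "
from pour import *
import cv2
s=arm.state();print(s['t'],s['position'],s['eef_rot'],s['q'],s['contact_force'])
cv2.imwrite('pics/s5.png',cams.snapshot('scene')); cv2.imwrite('pics/w5.png',cams.snapshot('wrist'))
E=R0.T@s['eef_rot'];print(Ro.from_matrix(E).as_euler('zyx',degrees=True))"
```

```text
21.1167 [ 503.9 -100.6  290.3] [[ 0.6  0.7  0.3]
 [ 0.8 -0.6 -0. ]
 [ 0.2  0.2 -0.9]] [-0.4 -0.5  1.9  0.1  1.4  0.3] [-0.3 -0.2 -3.4]
[-50.2   0.    0.1]
```

View pics/s5.png

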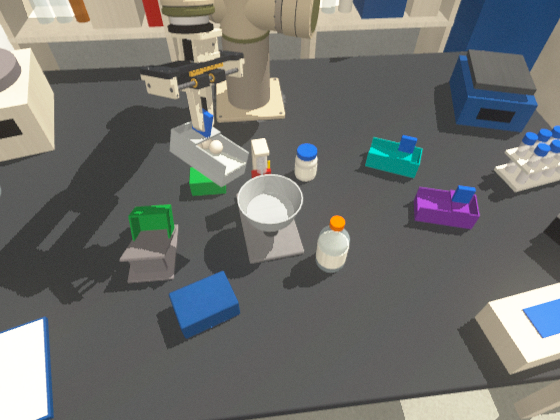

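View pics/w5.png

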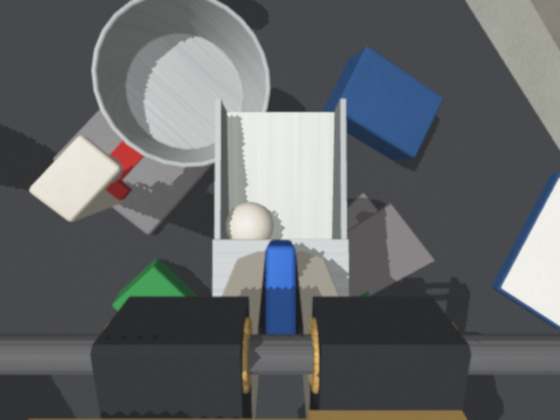

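```bash
cat > p2.py <<'E'
from pour import *
Z=145
A=np.array([503.9,-100.6,290.3])
B=pose(54,Z)[0]+[10,-35,0]
print(B)
path(interp(A,B,8,50.2,54))
print()
C=pose(60,Z)[0]
path(interp(B,C,8,54,60))
print()
seq=[60+1.2*i for i in range(0,41)]   # to 108
path([(pose(a,Z)[0],a) for a in seq])
print()
seq=[108+3*i for i in range(0,25)]
path([(pose(a,Z)[0],a) for a in seq])
E
python3 p2.py
```

```text
[ 503.7 -100.9  231.7]
[{"dx":-0.5,"dy":-0.6,"dz":2.4,"yaw":-0.2,"hand":0},{"dx":-1.4,"dy":-1.6,"dz":6.3,"yaw":-0.4,"hand":0},{"dx":-1.9,"dy":-2.3,"dz":8.9,"yaw":-0.6,"hand":0},{"dx":-2.1,"dy":-2.7,"dz":10.2,"yaw":-0.7,"hand":0},{"dx":-2.1,"dy":-2.7,"dz":10.2,"yaw":-0.7,"hand":0},{"dx":-1.8,"dy":-2.4,"dz":8.9,"yaw":-0.6,"hand":0},{"dx":-1.3,"dy":-1.7,"dz":6.3,"yaw":-0.4,"hand":0},{"dx":-0.5,"dy":-0.6,"dz":2.4,"yaw":-0.2,"hand":0}]

[{"dx":1.1,"dy":-0.8,"dz":-0.1,"yaw":-0.3,"hand":0},{"dx":2.8,"dy":-2.1,"dz":-0.3,"yaw":-0.7,"hand":0},{"dx":4.0,"dy":-3.0,"dz":-0.5,"yaw":-1.0,"hand":0},{"dx":4.6,"dy":-3.3,"dz":-0.5,"yaw":-1.1,"hand":0},{"dx":4.7,"dy":-3.2,"dz":-0.5,"yaw":-1.1,"hand":0},{"dx":4.1,"dy":-2.7,"dz":-0.5,"yaw":-1.0,"hand":0},{"dx":3.0,"dy":-1.9,"dz":-0.3,"yaw":-0.7,"hand":0},{"dx":1.1,"dy":-0.7,"dz":-0.1,"yaw":-0.3,"hand":0}]

[{"dx":0.4,"dy":1.9,"dz":0.1,"yaw":-1.2,"hand":0},{"dx":0.4,"dy":1.9,"dz":0.1,"yaw":-1.2,"hand":0},{"dx":0.4,"dy":1.9,"dz":0.1,"yaw":-1.2,"hand":0},{"dx":0.4,"dy":1.9,"dz":0.1,"yaw":-1.2,"hand":0},{"dx":0.4,"dy":1.9,"dz":0.1,"yaw":-1.2,"hand":0},{"dx":0
[... 2202 characters left out ...]
hand":0},{"dx":1.0,"dy":5.0,"dz":0.6,"yaw":-3.0,"hand":0},{"dx":1.1,"dy":5.0,"dz":0.6,"yaw":-3.0,"hand":0},{"dx":1.1,"dy":5.0,"dz":0.6,"yaw":-3.0,"hand":0},{"dx":1.1,"dy":5.0,"dz":0.6,"yaw":-3.0,"hand":0},{"dx":1.1,"dy":5.1,"dz":0.5,"yaw":-3.0,"hand":0},{"dx":1.1,"dy":5.1,"dz":0.5,"yaw":-3.0,"hand":0}]
[{"dx":1.1,"dy":5.1,"dz":0.5,"yaw":-3.0,"hand":0},{"dx":1.1,"dy":5.1,"dz":0.5,"yaw":-3.0,"hand":0},{"dx":1.1,"dy":5.1,"dz":0.4,"yaw":-3.0,"hand":0},{"dx":1.1,"dy":5.2,"dz":0.4,"yaw":-3.0,"hand":0},{"dx":1.1,"dy":5.2,"dz":0.4,"yaw":-3.0,"hand":0},{"dx":0.1,"dy":-12.8,"dz":-0.2,"yaw":-3.0,"hand":0},{"dx":0.3,"dy":5.2,"dz":0.6,"yaw":-3.0,"hand":0},{"dx":0.1,"dy":5.2,"dz":0.0,"yaw":-3.0,"hand":0}]
```

servo_tool([
  {"dx":-0.5,"dy":-0.6,"dz":2.4,"yaw":-0.2,"hand":0},
  {"dx":-1.4,"dy":-1.6,"dz":6.3,"yaw":-0.4,"hand":0},
  {"dx":-1.9,"dy":-2.3,"dz":9,"yaw":-0.6,"hand":0},
  {"dx":-2,"dy":-2.7,"dz":10,"yaw":-0.7,"hand":0},
  {"dx":-2,"dy":-2.7,"dz":10,"yaw":-0.7,"hand":0},
  {"dx":-1.8,"dy":-2.4,"dz":9,"yaw":-0.6,"hand":0},
  {"dx":-1.3,"dy":-1.7,"dz":6.3,"yaw":-0.4,"hand":0},
  {"dx":-0.5,"dy":-0.6,"dz":2.4,"yaw":-0.2,"hand":0},
])

```text
t: 21.88
position: [502.8, -101.6, 229.9]
eef_rot: [[0.568, 0.761, 0.312], [0.803, -0.596, -0.007], [0.181, 0.255, -0.95]]
contact_force: [0.4, -0.7, -2.7]
opening: 11.6
```

servo_tool([
  {"dx":1,"dy":-0.8,"dz":0,"yaw":-0.3,"hand":0},
  {"dx":2.8,"dy":-2,"dz":-0.3,"yaw":-0.7,"hand":0},
  {"dx":4,"dy":-3,"dz":-0.5,"yaw":-1,"hand":0},
  {"dx":4.6,"dy":-3.3,"dz":-0.5,"yaw":-1.1,"hand":0},
  {"dx":4.7,"dy":-3.2,"dz":-0.5,"yaw":-1.1,"hand":0},
  {"dx":4,"dy":-2.7,"dz":-0.5,"yaw":-1,"hand":0},
  {"dx":3,"dy":-1.9,"dz":-0.3,"yaw":-0.7,"hand":0},
  {"dx":1,"dy":-0.7,"dz":0,"yaw":-0.3,"hand":0},
])

```text
t: 22.55
position: [502.5, -70.3, 234.6]
eef_rot: [[0.481, 0.818, 0.315], [0.863, -0.505, -0.008], [0.153, 0.276, -0.949]]
contact_force: [0.4, 1.3, -3.4]
opening: 12.1
```

```bash
python3 -c "
from pour import *
import cv2
s=arm.state();print(s['t'],s['position'],s['contact_force'])
cv2.imwrite('pics/s6.png',cv2.resize(cams.snapshot('scene')[80:280,150:350],None,fx=3,fy=3)); cv2.imwrite('pics/w6.png',cams.snapshot('wrist'))
E=R0.T@s['eef_rot'];print(Ro.from_matrix(E).as_euler('zyx',degrees=True),pose(60,145)[0])"
```

```text
22.55 [502.5 -70.3 234.6] [ 0.4  1.3 -3.4]
[-60.3   0.1   0. ] [502.4 -69.9 234. ]
```

View pics/s6.png

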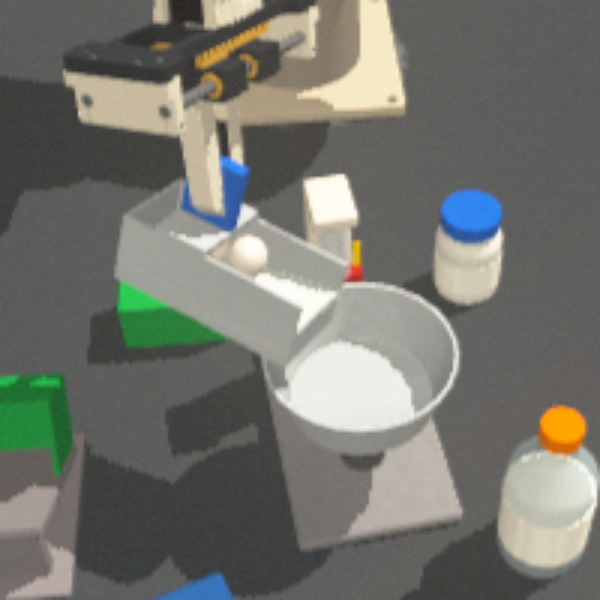

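View pics/w6.png

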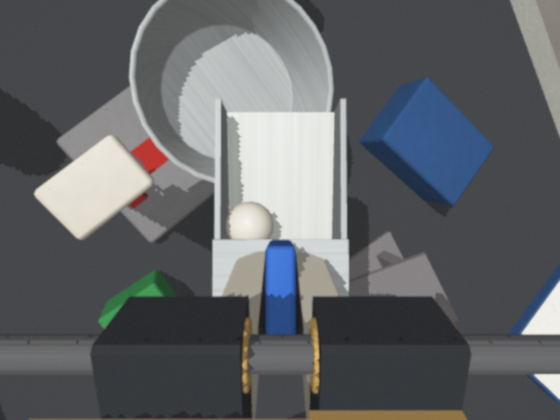

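servo_tool([
  {"dx":0.4,"dy":1.9,"dz":0.1,"yaw":-1.2,"hand":0},
  {"dx":0.4,"dy":1.9,"dz":0.1,"yaw":-1.2,"hand":0},
  {"dx":0.4,"dy":1.9,"dz":0.1,"yaw":-1.2,"hand":0},
  {"dx":0.4,"dy":1.9,"dz":0.1,"yaw":-1.2,"hand":0},
  {"dx":0.4,"dy":1.9,"dz":0.1,"yaw":-1.2,"hand":0},
  {"dx":0.4,"dy":1.9,"dz":0.1,"yaw":-1.2,"hand":0},
  {"dx":0.4,"dy":1.9,"dz":0.1,"yaw":-1.2,"hand":0},
  {"dx":0.4,"dy":1.9,"dz":0.2,"yaw":-1.2,"hand":0},
])

```text
t: 23.32
position: [517.2, -75.1, 238.2]
eef_rot: [[0.338, 0.887, 0.315], [0.935, -0.354, -0.008], [0.104, 0.297, -0.949]]
contact_force: [0.0, -0.4, -4.3]
opening: 11.7
```

servo_tool([
  {"dx":0.4,"dy":1.9,"dz":0.2,"yaw":-1.2,"hand":0},
  {"dx":0.4,"dy":1.9,"dz":0.2,"yaw":-1.2,"hand":0},
  {"dx":0.4,"dy":1.9,"dz":0.2,"yaw":-1.2,"hand":0},
  {"dx":0.3,"dy":1.9,"dz":0.2,"yaw":-1.2,"hand":0},
  {"dx":0.3,"dy":1.9,"dz":0.2,"yaw":-1.2,"hand":0},
  {"dx":0.3,"dy":1.9,"dz":0.2,"yaw":-1.2,"hand":0},
  {"dx":0.3,"dy":1.9,"dz":0.2,"yaw":-1.2,"hand":0},
  {"dx":0.3,"dy":1.9,"dz":0.2,"yaw":-1.2,"hand":0},
])

```text
t: 23.98
position: [532.2, -76.8, 241.5]
eef_rot: [[0.185, 0.931, 0.315], [0.981, -0.193, -0.008], [0.053, 0.31, -0.949]]
contact_force: [-0.2, -0.2, -3.5]
opening: 11.9
```

```bash
python3 -c "
from pour import *
import cv2
s=arm.state();print(s['t'],s['position'],s['contact_force'])
cv2.imwrite('pics/w7.png',cams.snapshot('wrist'))
E=R0.T@s['eef_rot'];print(Ro.from_matrix(E).as_euler('zyx',degrees=True),pose(79.2,145)[0])"
```

```text
23.9833 [532.2 -76.8 241.5] [-0.2 -0.2 -3.5]
[-79.5   0.    0. ] [532.2 -76.  241.3]
```

View pics/w7.png

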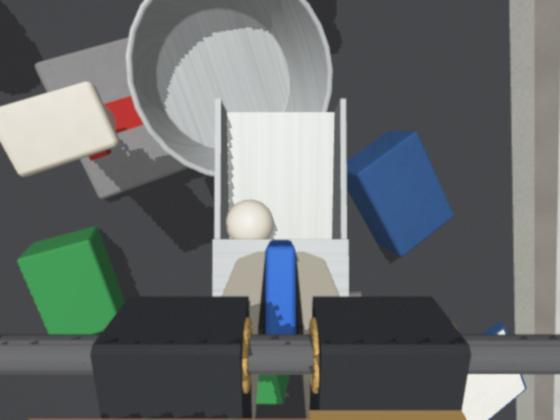

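servo_tool([
  {"dx":0.3,"dy":1.9,"dz":0.2,"yaw":-1.2,"hand":0},
  {"dx":0.3,"dy":1.9,"dz":0.2,"yaw":-1.2,"hand":0},
  {"dx":0.3,"dy":1.9,"dz":0.2,"yaw":-1.2,"hand":0},
  {"dx":0.3,"dy":1.9,"dz":0.2,"yaw":-1.2,"hand":0},
  {"dx":0.3,"dy":1.9,"dz":0.2,"yaw":-1.2,"hand":0},
  {"dx":0.3,"dy":1.9,"dz":0.2,"yaw":-1.2,"hand":0},
  {"dx":0.3,"dy":1.9,"dz":0.2,"yaw":-1.2,"hand":0},
  {"dx":0.3,"dy":1.9,"dz":0.2,"yaw":-1.2,"hand":0},
])

```text
t: 24.7
position: [547.3, -76.3, 244.9]
eef_rot: [[0.028, 0.949, 0.315], [1.0, -0.026, -0.008], [0.001, 0.315, -0.949]]
contact_force: [-0.2, 0.3, -3.7]
opening: 11.7
```

```bash
python3 -c "
from pour import *
import cv2
cv2.imwrite('pics/w8.png',cams.snapshot('wrist'))"
```

```text
(no output)
```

View pics/w8.png

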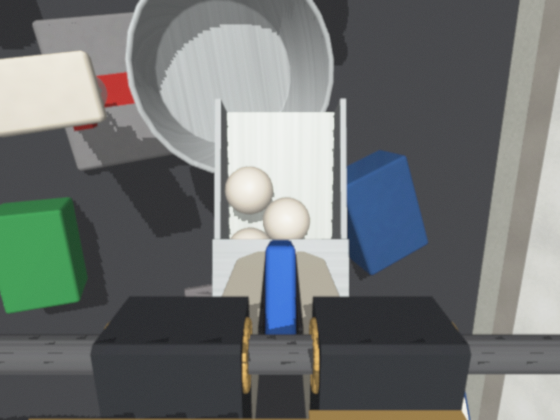

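servo_tool([
  {"dx":0.2,"dy":1.3,"dz":0.2,"yaw":-0.8,"hand":0},
  {"dx":0.2,"dy":1.3,"dz":0.1,"yaw":-0.8,"hand":0},
  {"dx":0.2,"dy":1.3,"dz":0.2,"yaw":-0.8,"hand":0},
  {"dx":0.2,"dy":1.3,"dz":0.1,"yaw":-0.8,"hand":0},
  {"dx":0.2,"dy":1.3,"dz":0.2,"yaw":-0.8,"hand":0},
  {"dx":0.2,"dy":1.3,"dz":0.1,"yaw":-0.8,"hand":0},
  {"dx":0.2,"dy":1.3,"dz":0.2,"yaw":-0.8,"hand":0},
  {"dx":0.2,"dy":1.3,"dz":0.1,"yaw":-0.8,"hand":0},
])

```text
t: 25.42
position: [557.5, -74.5, 247.1]
eef_rot: [[-0.078, 0.946, 0.315], [0.996, 0.084, -0.008], [-0.034, 0.313, -0.949]]
contact_force: [0.8, 0.5, -3.2]
opening: 11.9
```

```bash
python3 -c "
from pour import *
import cv2
s=arm.state();print(s['t'],s['position'],s['contact_force'],pose(95.2,145)[0])
cv2.imwrite('pics/w9.png',cams.snapshot('wrist'))"
```

```text
25.4167 [557.5 -74.5 247.1] [ 0.8  0.5 -3.2] [557.5 -73.2 246.8]
```

View pics/w9.png

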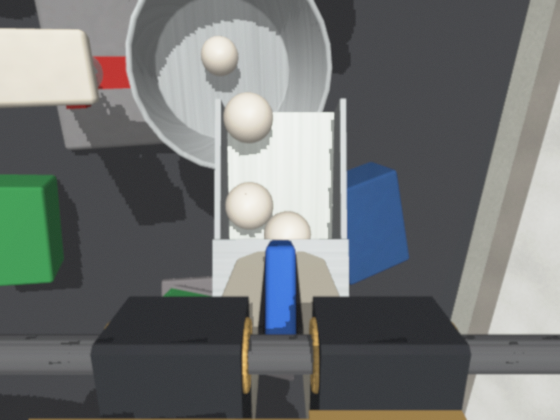

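Pouring nicely: one ball is in the pan, the second is at the lip. I'll keep the slow rate.

servo_tool([
  {"dx":0.2,"dy":1.3,"dz":0.2,"yaw":-0.8,"hand":0},
  {"dx":0.2,"dy":1.3,"dz":0.1,"yaw":-0.8,"hand":0},
  {"dx":0.2,"dy":1.3,"dz":0.2,"yaw":-0.8,"hand":0},
  {"dx":0.2,"dy":1.3,"dz":0.1,"yaw":-0.8,"hand":0},
  {"dx":0.2,"dy":1.3,"dz":0.2,"yaw":-0.8,"hand":0},
  {"dx":0.2,"dy":1.3,"dz":0.1,"yaw":-0.8,"hand":0},
  {"dx":0.2,"dy":1.3,"dz":0.2,"yaw":-0.8,"hand":0},
  {"dx":0.2,"dy":1.3,"dz":0.1,"yaw":-0.8,"hand":0},
])

```text
t: 26.13
position: [567.5, -71.5, 249.2]
eef_rot: [[-0.183, 0.931, 0.315], [0.981, 0.195, -0.008], [-0.069, 0.308, -0.949]]
contact_force: [0.3, -0.4, -2.6]
opening: 11.8
```

servo_tool([
  {"dx":0.4,"dy":1.9,"dz":0.2,"yaw":-1.2,"hand":0},
  {"dx":0.4,"dy":1.9,"dz":0.2,"yaw":-1.2,"hand":0},
  {"dx":0.4,"dy":1.9,"dz":0.2,"yaw":-1.2,"hand":0},
  {"dx":0.4,"dy":1.9,"dz":0.2,"yaw":-1.2,"hand":0},
  {"dx":0.4,"dy":1.9,"dz":0.2,"yaw":-1.2,"hand":0},
  {"dx":0.4,"dy":1.9,"dz":0.2,"yaw":-1.2,"hand":0},
  {"dx":0.4,"dy":1.9,"dz":0.2,"yaw":-1.2,"hand":0},
  {"dx":0.4,"dy":1.9,"dz":0.2,"yaw":-1.2,"hand":0},
])

```text
t: 26.8
position: [581.1, -64.3, 251.7]
eef_rot: [[-0.336, 0.888, 0.315], [0.934, 0.356, -0.008], [-0.119, 0.291, -0.949]]
contact_force: [0.4, 0.2, -2.0]
opening: 11.7
```

```bash
python3 -c "
from pour import *
import cv2
s=arm.state();print(s['t'],s['position'],s['contact_force'],pose(111.2,145)[0])
cv2.imwrite('pics/w10.png',cams.snapshot('wrist'))"
```

```text
26.8 [581.1 -64.3 251.7] [ 0.4  0.2 -2. ] [581.3 -63.4 251.3]
```

View pics/w10.png

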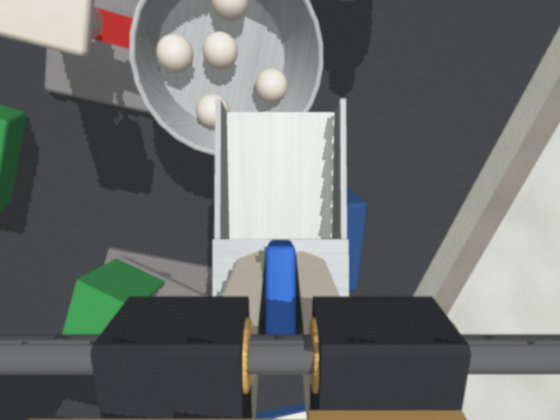

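```bash
cat > slv.py <<'E'
from pour import *
S=np.array([583.25,-253.85,0]);RS=Ro.from_euler('z',-0.79,degrees=True).as_matrix()
def ramp(s,n,y=0):
    x,z=rp(s,n);return S+RS@[x,y,z]
def tool_for(s,n,psi=180,y=0,R=None):
    R=R0@Ro.from_euler('z',-psi,degrees=True).as_matrix() if R is None else R
    Rs=R@Rts
    O=ramp(s,n,y)-Rs@[-70,0,0]
    return O-R@ots,O,Rs
if __name__=='__main__':
    s=arm.state();print(s['t'],s['position'],s['eef_rot'],s['q'])
    A=s['position'];psi=111.4
    B=np.array(A)+[10,0,70]
    for q in((60,30),(40,6),(0,4),(-25,1)):
        print(q,tool_for(*q)[0])
    C=tool_for(45,35)[0]
    path(interp(A,B,6,psi,125));print()
    path(interp(B,C,14,125,180))
E
python3 slv.py
```

```text
26.85 [581.3 -64.2 251.8] [[-0.3  0.9  0.3]
 [ 0.9  0.4 -0. ]
 [-0.1  0.3 -0.9]] [-0.2 -0.2  1.8  0.1  1.2 -0.6]
(60, 30) [ 649.1 -254.   209.2]
(40, 6) [ 643.8 -253.9  178.4]
(0, 4) [ 610.1 -253.5  156.6]
(-25, 1) [ 590.  -253.2  141.5]
[{"dx":-0.9,"dy":2.2,"dz":-4.7,"yaw":-1.0,"hand":0},{"dx":-2.3,"dy":5.4,"dz":-11.7,"yaw":-2.5,"hand":0},{"dx":-3.2,"dy":6.9,"dz":-15.2,"yaw":-3.3,"hand":0},{"dx":-3.6,"dy":6.7,"dz":-15.2,"yaw":-3.3,"hand":0},{"dx":-3.1,"dy":5.0,"dz":-11.7,"yaw":-2.5,"hand":0},{"dx":-1.3,"dy":1.9,"dz":-4.7,"yaw":-1.0,"hand":0}]

[{"dx":-2.3,"dy":-1.5,"dz":1.8,"yaw":-0.8,"hand":0},{"dx":-6.4,"dy":-4.3,"dz":5.1,"yaw":-2.2,"hand":0},{"dx":-9.5,"dy":-7.0,"dz":7.8,"yaw":-3.4,"hand":0},{"dx":-11.6,"dy":-9.7,"dz":10.0,"yaw":-4.4,"hand":0},{"dx":-12.6,"dy":-12.3,"dz":11.7,"yaw":-5.1,"hand":0},{"dx":-12.6,"dy":-14.6,"dz":12.7,"yaw":-5.6,"hand":0},{"dx":-11.5,"dy":-16.4,"dz":13.3,"yaw":-5.9,"hand":0},{"dx":-9.8,"dy":-17.5,"dz":13.3,"yaw":-5.9,"hand":0}]
[{"dx":-7.7,"dy":-17.7,"dz":12.7,"yaw":-5.6,"hand":0},{"dx":-5.4,"dy":-16.8,"dz":11.7,"yaw":-5.1,"hand":0},{"dx":-3.3,"dy":-14.8,"dz":10.0,"yaw":-4.4,"hand":0},{"dx":-1.7,"dy":-11.7,"dz":7.8,"yaw":-3.4,"hand":0},{"dx":-0.6,"dy":-7.7,"dz":5.1,"yaw":-2.2,"hand":0},{"dx":-0.1,"dy":-2.7,"dz":1.8,"yaw":-0.8,"hand":0}]
```

servo_tool([
  {"dx":-1,"dy":2,"dz":-5,"yaw":-1,"hand":0},
  {"dx":-2.3,"dy":5.4,"dz":-12,"yaw":-2.5,"hand":0},
  {"dx":-3.2,"dy":7,"dz":-15,"yaw":-3.3,"hand":0},
  {"dx":-3.6,"dy":6.7,"dz":-15,"yaw":-3.3,"hand":0},
  {"dx":-3,"dy":5,"dz":-12,"yaw":-2.5,"hand":0},
  {"dx":-1.3,"dy":2,"dz":-5,"yaw":-1,"hand":0},
  {"dx":-2.3,"dy":-1.5,"dz":1.8,"yaw":-0.8,"hand":0},
  {"dx":-6.4,"dy":-4.3,"dz":5,"yaw":-2.2,"hand":0},
])

```text
t: 27.52
position: [593.4, -74.5, 316.9]
eef_rot: [[-0.574, 0.755, 0.316], [0.794, 0.607, -0.008], [-0.198, 0.247, -0.949]]
contact_force: [0.6, -0.1, -2.4]
opening: 11.6
```

servo_tool([
  {"dx":-9.5,"dy":-7,"dz":7.8,"yaw":-3.4,"hand":0},
  {"dx":-11.6,"dy":-9.7,"dz":10,"yaw":-4.4,"hand":0},
  {"dx":-12.6,"dy":-12.3,"dz":11.7,"yaw":-5.1,"hand":0},
  {"dx":-12.6,"dy":-14.6,"dz":12.7,"yaw":-5.6,"hand":0},
  {"dx":-11.5,"dy":-16.4,"dz":13.3,"yaw":-5.9,"hand":0},
  {"dx":-9.8,"dy":-17.5,"dz":13.3,"yaw":-5.9,"hand":0},
  {"dx":-7.7,"dy":-17.7,"dz":12.7,"yaw":-5.6,"hand":0},
  {"dx":-5.4,"dy":-16.8,"dz":11.7,"yaw":-5.1,"hand":0},
])

```text
t: 28.18
position: [623.5, -217.6, 226.8]
eef_rot: [[-0.931, 0.19, 0.313], [0.198, 0.98, -0.007], [-0.308, 0.055, -0.95]]
contact_force: [-0.8, 1.0, -2.2]
opening: 11.7
```

servo_tool([
  {"dx":-3.3,"dy":-14.8,"dz":10,"yaw":-4.4,"hand":0},
  {"dx":-1.7,"dy":-11.7,"dz":7.8,"yaw":-3.4,"hand":0},
  {"dx":-0.6,"dy":-7.7,"dz":5,"yaw":-2.2,"hand":0},
  {"dx":0,"dy":-2.7,"dz":1.8,"yaw":-0.8,"hand":0},
  {"dx":0,"dy":0,"dz":0,"yaw":0,"hand":0},
  {"dx":0,"dy":0,"dz":0,"yaw":0,"hand":0},
  {"dx":0,"dy":0,"dz":0,"yaw":0,"hand":0},
  {"dx":0,"dy":0,"dz":0,"yaw":0,"hand":0},
])

```text
t: 28.85
position: [632.8, -253.6, 207.2]
eef_rot: [[-0.949, 0.016, 0.316], [0.015, 1.0, -0.008], [-0.316, -0.003, -0.949]]
contact_force: [0.0, -0.0, -1.5]
opening: 11.6
```

```bash
python3 -c "
from slv import *
import cv2
s=arm.state();print(s['t'],s['position'],s['contact_force'],tool_for(45,35)[0])
cv2.imwrite('pics/w11.png',cams.snapshot('wrist'));cv2.imwrite('pics/s11.png',cams.snapshot('scene'));
E=R0.T@s['eef_rot'];print(Ro.from_matrix(E).as_euler('zyx',degrees=True));R=s['eef_rot'];print(np.round(R,4).tolist())
Rs=R@Rts;print('pitch',np.degrees(np.arcsin(Rs[2,0])),'head',np.degrees(np.arctan2(-Rs[1,0],-Rs[0,0])),'roll',np.degrees(np.arcsin(Rs[2,1])))"
```

```text
28.85 [ 632.8 -253.6  207.2] [ 0.  -0.  -1.5] [ 633.6 -253.8  206. ]
[-179.8    0.1    0. ]
[[-0.9487, 0.0164, 0.3157], [0.0146, 0.9999, -0.0081], [-0.3157, -0.0031, -0.9488]]
pitch 36.71670672519751 head 179.17845769816756 roll -0.37980356704868673
```

View pics/w11.png

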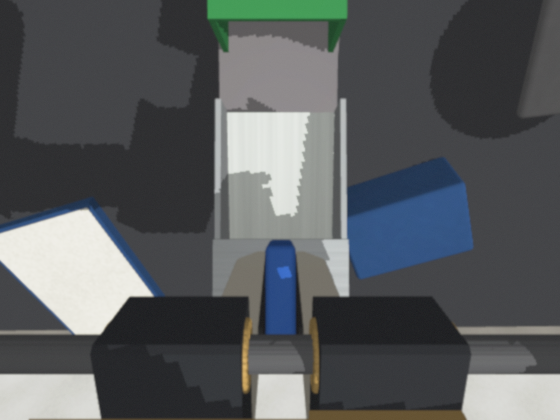

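View pics/s11.png

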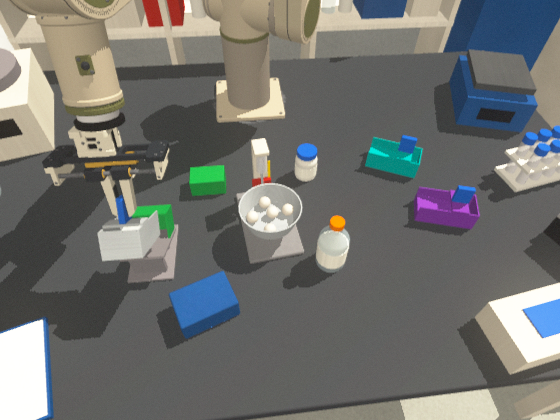

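```bash
cat >> h.py <<'E'
def wproj(X,pos,R):
    c=cams.get_calibration('wrist');T=c['T_tool_cam'];p=T[:3,:3].T@(R.T@(np.asarray(X)-pos)-T[:3,3]);p=c['camera_matrix']@p;return p[:2]/p[2]
E
python3 - <<'E'
from slv import *
import cv2
s=arm.state();R=s['eef_rot'];pos=s['position']
for q in((-14,61,41.5),(-14,61,-41.5),(-14,0,37.5),(-14,0,-37.5),(75,0,45),(75,0,-45)): print('sleeve',q,wproj(ramp(*q),pos,R))
O=pos+R@ots;Rs=R@Rts
for q in((-70,35,52),(-70,-35,52),(-70,32,28.5),(-70,-32,28.5),(5,6,105),(5,-6,105)): print('scoop',q,wproj(O+Rs@q,pos,R))
im=cv2.imread('pics/w11.png');cv2.imwrite('pics/w11z.png',cv2.resize(im[0:130,180:380],None,fx=4,fy=4,interpolation=2))
E
```

```text
sleeve (-14, 61, 41.5) [348.8  17.7]
sleeve (-14, 61, -41.5) [209.8  17.9]
sleeve (-14, 0, 37.5) [329.3  51.5]
sleeve (-14, 0, -37.5) [230.4  51.6]
sleeve (75, 0, 45) [337.6 169.5]
sleeve (75, 0, -45) [222.1 169.5]
scoop (-70, 35, 52) [345.4  99.4]
scoop (-70, -35, 52) [215.2  99.1]
scoop (-70, 32, 28.5) [333.5 112. ]
scoop (-70, -32, 28.5) [226.8 111.7]
scoop (5, 6, 105) [296.1 245.8]
scoop (5, -6, 105) [265.4 245.7]
```

View pics/w11z.png

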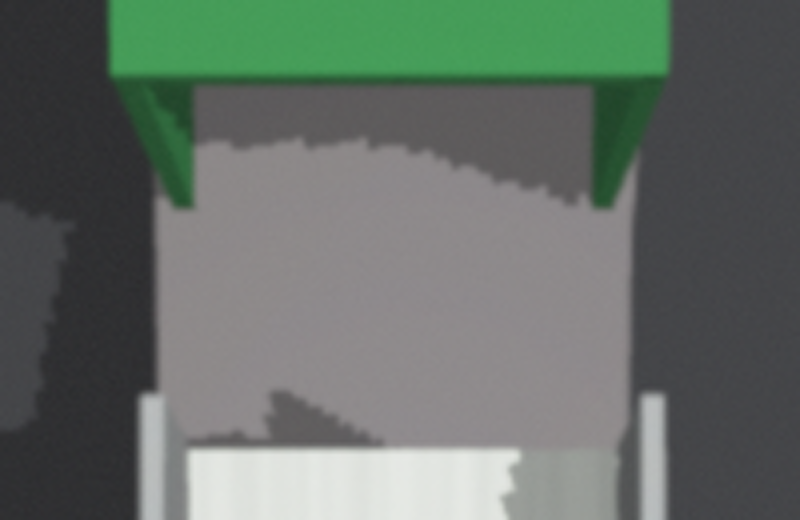

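```bash
sed -i 's/-253.85,0\])/-255.35,0])/' slv.py; python3 - <<'E'
from slv import *
s=arm.state();R=s['eef_rot'];A=np.array(s['position'])
def rr(A,B,n):
    t=np.linspace(0,1,n+1);t=t*t*(3-2*t)
    for i in range(n): print((R.T@(B-A)*(t[i+1]-t[i])).round(1))
B=tool_for(20,6,R=R)[0];C=tool_for(-23,2,R=R)[0];print(A,B,C);rr(A,B,6);rr(B,C,8)
E
```

```text
[ 632.8 -253.7  207.2] [ 626.3 -255.4  168.4] [ 591.  -254.9  143.5]
[ 1.4 -0.1  2.6]
[ 3.4 -0.3  6.4]
[ 4.4 -0.4  8.4]
[ 4.4 -0.4  8.4]
[ 3.4 -0.3  6.4]
[ 1.4 -0.1  2.6]
[ 1.8 -0.   0.5]
[ 4.7 -0.   1.4]
[ 6.6 -0.   2. ]
[ 7.6 -0.   2.3]
[ 7.6 -0.   2.3]
[ 6.6 -0.   2. ]
[ 4.7 -0.   1.4]
[ 1.8 -0.   0.5]
```

servo_tool([
  {"dx":1.4,"dy":-0.2,"dz":2.6,"yaw":0,"hand":0},
  {"dx":3.4,"dy":-0.4,"dz":6.4,"yaw":0,"hand":0},
  {"dx":4.4,"dy":-0.5,"dz":8.4,"yaw":0,"hand":0},
  {"dx":4.4,"dy":-0.5,"dz":8.4,"yaw":0,"hand":0},
  {"dx":3.4,"dy":-0.2,"dz":6.4,"yaw":0,"hand":0},
  {"dx":1.4,"dy":0,"dz":2.6,"yaw":0,"hand":0},
  {"dx":0,"dy":0,"dz":0,"yaw":0,"hand":0},
  {"dx":0,"dy":0,"dz":0,"yaw":0,"hand":0},
])

```text
t: 29.62
position: [625.8, -255.8, 167.4]
eef_rot: [[-0.949, 0.016, 0.314], [0.015, 1.0, -0.008], [-0.315, -0.003, -0.949]]
contact_force: [-0.7, 0.4, -0.8]
opening: 11.7
```

```bash
python3 - <<'E'
from slv import *
import cv2
s=arm.state();print(s['t'],s['position'],s['contact_force'])
im=cams.snapshot('wrist');cv2.imwrite('pics/w12.png',cv2.resize(im[0:150,180:380],None,fx=4,fy=4,interpolation=2))
E
```

```text
29.6167 [ 625.8 -255.8  167.4] [-0.7  0.4 -0.8]
```

View pics/w12.png

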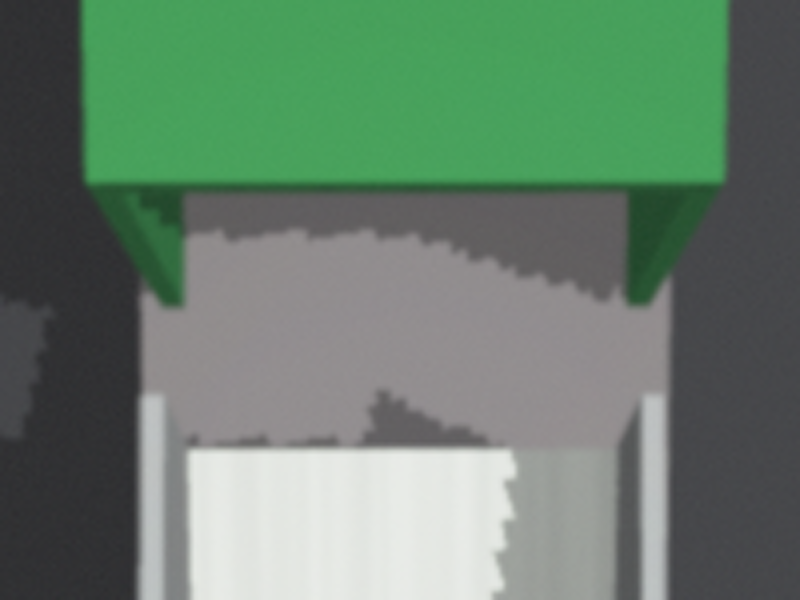

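servo_tool([
  {"dx":1.8,"dy":0.3,"dz":0.5,"yaw":0,"hand":0},
  {"dx":4.7,"dy":0,"dz":1.3,"yaw":0,"hand":0},
  {"dx":6.6,"dy":0,"dz":2,"yaw":0,"hand":0},
  {"dx":7.6,"dy":0,"dz":2,"yaw":0,"hand":0},
  {"dx":7.6,"dy":0,"dz":2,"yaw":0,"hand":0},
  {"dx":6.6,"dy":0,"dz":2,"yaw":0,"hand":0},
  {"dx":4.7,"dy":0,"dz":1.3,"yaw":0,"hand":0},
  {"dx":1.8,"dy":0,"dz":0.5,"yaw":0,"hand":0},
])

```text
t: 30.33
position: [589.2, -254.9, 142.7]
eef_rot: [[-0.949, 0.017, 0.314], [0.015, 1.0, -0.007], [-0.314, -0.002, -0.949]]
contact_force: [0.0, 0.4, -1.2]
opening: 11.9
```

```bash
python3 - <<'E'
from slv import *
import cv2
s=arm.state();print(s['t'],s['position'],s['contact_force'],s['moment'])
im=cams.snapshot('wrist');cv2.imwrite('pics/w13.png',cv2.resize(im[0:150,180:380],None,fx=4,fy=4,interpolation=2))
im=cams.snapshot('scene');cv2.imwrite('pics/s13.png',cv2.resize(im[150:300,60:260],None,fx=4,fy=4,interpolation=2))
E
```

```text
30.3333 [ 589.2 -254.9  142.7] [ 0.   0.4 -1.2] [ 0.   0.1 -0. ]
```

View pics/w13.png

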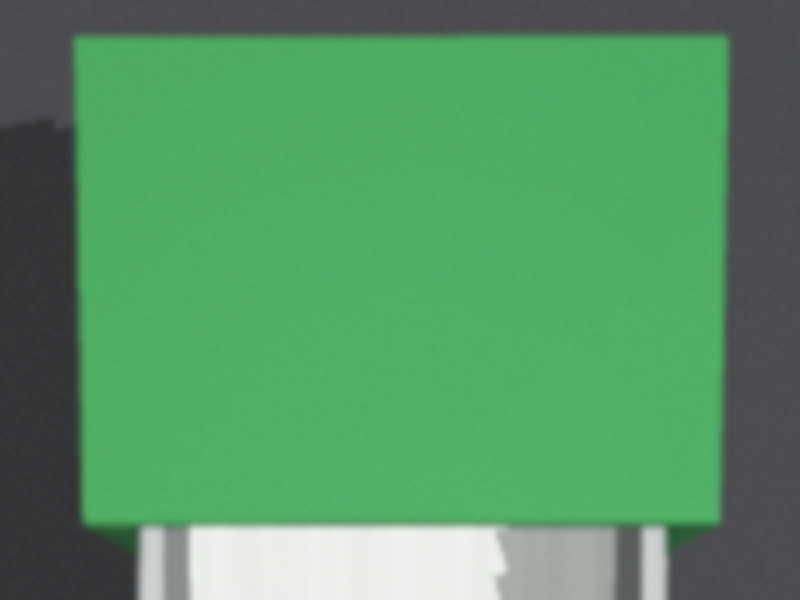

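View pics/s13.png

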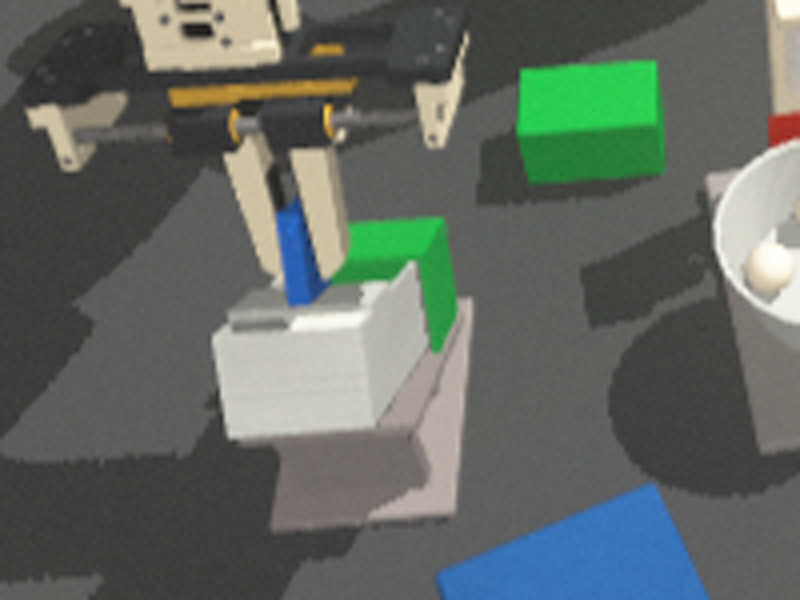

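servo_tool([
  {"dx":0,"dy":0,"dz":0,"yaw":0,"hand":14},
  {"dx":0,"dy":0,"dz":0,"yaw":0,"hand":16},
  {"dx":0,"dy":0,"dz":0,"yaw":0,"hand":18},
  {"dx":0,"dy":0,"dz":0,"yaw":0,"hand":18},
  {"dx":0,"dy":0,"dz":0,"yaw":0,"hand":18},
  {"dx":0,"dy":0,"dz":0,"yaw":0,"hand":18},
  {"dx":0,"dy":0,"dz":0,"yaw":0,"hand":18},
  {"dx":0,"dy":0,"dz":0,"yaw":0,"hand":18},
], newtons=10)

```text
t: 31.1
position: [590.4, -255.1, 143.7]
eef_rot: [[-0.949, 0.016, 0.315], [0.015, 1.0, -0.008], [-0.315, -0.003, -0.949]]
contact_force: [0.8, -0.4, 0.5]
opening: 17.7
```

```bash
python3 - <<'E'
from slv import *
import cv2
s=arm.state();print(s['t'],s['position'],s['contact_force'],s['opening'])
im=cams.snapshot('wrist');cv2.imwrite('pics/w14.png',im)
im=cams.snapshot('scene');cv2.imwrite('pics/s14.png',cv2.resize(im[150:300,60:260],None,fx=4,fy=4,interpolation=2))
E
```

```text
31.1 [ 590.4 -255.1  143.7] [ 0.8 -0.4  0.5] 17.727980651838248
```

View pics/w14.png

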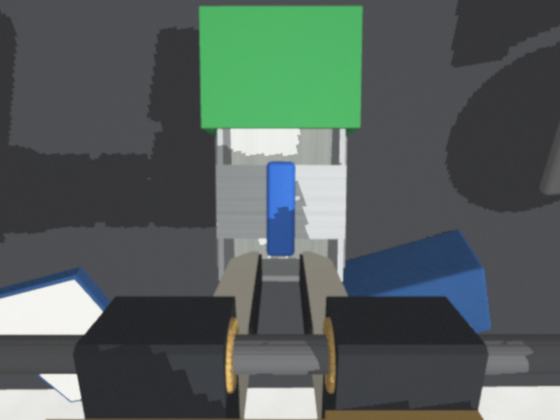

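View pics/s14.png

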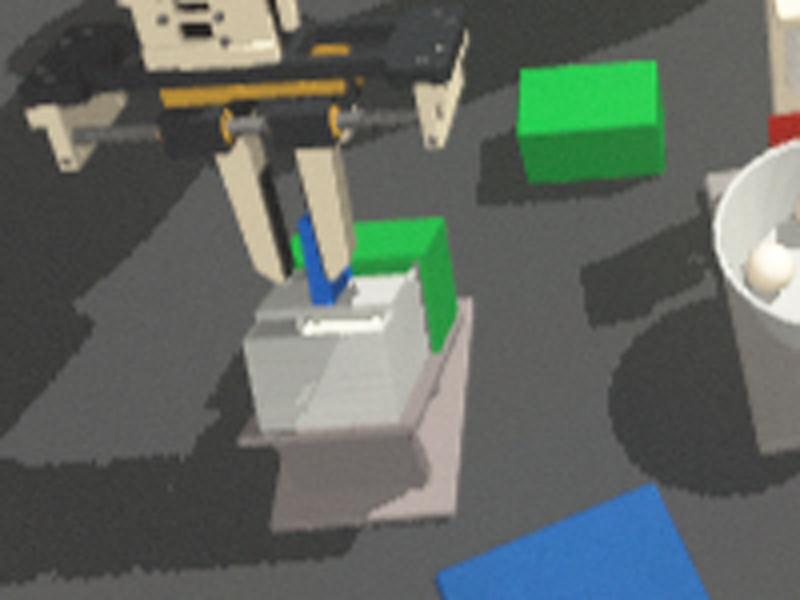

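```bash
python3 - <<'E'
from slv import *
s=arm.state();R=s['eef_rot'];pos=np.array(s['position'])
a=np.radians(30);Rr=RS@np.array([[np.cos(a),0,-np.sin(a)],[0,1,0],[np.sin(a),0,np.cos(a)]])
for off in(0,3,6):
  print(off)
  for q in((5,0,105),(45,0,105),(5,0,57),(5,35,57),(45,35,57),(70,0,52)):
    print(q,wproj(ramp(0,0)+Rr@(np.array(q,float)+[off,0,0]),pos,R))
  for q in((70,35,0),(70,-35,0),(70,-35,52),(70,35,52)):
    print('scene',q,(proj('scene',ramp(0,0)+Rr@(np.array(q,float)+[off,0,0]))-[60,150])*4)
print(wproj(ramp(-14,61,41.5),pos,R))
import cv2
im=cv2.imread('pics/w14.png');cv2.imwrite('pics/w14z.png',cv2.resize(im[110:300,190:370],None,fx=3.1,fy=3.1,interpolation=2))
E
```

```text
0
(5, 0, 105) [279.1 159.9]
(45, 0, 105) [279.2 255.7]
(5, 0, 57) [279.8 163.8]
(5, 35, 57) [344.8 163.8]
(45, 35, 57) [343.8 237.4]
(70, 0, 52) [279.8 279.6]
scene (70, 35, 0) [394.8 421.3]
scene (70, -35, 0) [257.  432.2]
scene (70, -35, 52) [238.2 340.9]
scene (70, 35, 52) [379.2 330.4]
3
(5, 0, 105) [279.1 167.2]
(45, 0, 105) [279.2 262.8]
(5, 0, 57) [279.8 169.4]
(5, 35, 57) [344.8 169.4]
(45, 35, 57) [343.7 242.8]
(70, 0, 52) [279.8 284.8]
scene (70, 35, 0) [393.6 424. ]
scene (70, -35, 0) [255.3 434.9]
scene (70, -35, 52) [236.4 343.3]
scene (70, 35, 52) [377.9 332.8]
6
(5, 0, 105) [279.1 174.5]
(45, 0, 105) [279.2 269.8]
(5, 0, 57) [279.8 175. ]
(5, 35, 57) [344.7 175. ]
(45, 35, 57) [343.6 248.2]
(70, 0, 52) [279.8 290. ]
scene (70, 35, 0) [392.4 426.7]
scene (70, -35, 0) [253.7 437.6]
scene (70, -35, 52) [234.6 345.8]
scene (70, 35, 52) [376.6 335.2]
[359.1 126.9]
```

View pics/w14z.png

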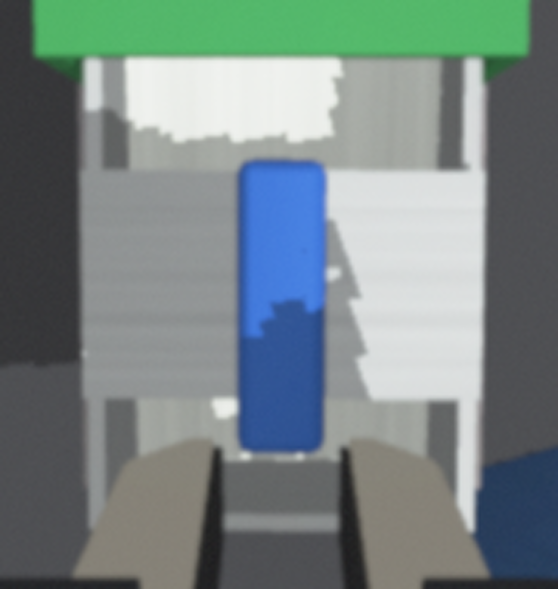

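servo_tool([
  {"dx":0,"dy":0,"dz":0,"yaw":0,"hand":40},
  {"dx":0,"dy":0,"dz":0,"yaw":0,"hand":40},
  {"dx":0,"dy":0,"dz":0,"yaw":0,"hand":40},
  {"dx":-8,"dy":0,"dz":-12,"yaw":0,"hand":40},
  {"dx":-10,"dy":0,"dz":-25,"yaw":0,"hand":40},
  {"dx":-10,"dy":0,"dz":-30,"yaw":0,"hand":40},
  {"dx":-10,"dy":0,"dz":-30,"yaw":0,"hand":40},
  {"dx":0,"dy":0,"dz":0,"yaw":0,"hand":40},
])

```text
t: 31.87
position: [598.9, -256.6, 257.0]
eef_rot: [[-0.946, 0.016, 0.324], [0.013, 1.0, -0.014], [-0.325, -0.009, -0.946]]
contact_force: [0.7, -0.1, 1.9]
opening: 40.2
```

```bash
python3 - <<'E'
from slv import *
import cv2
s=arm.state();print(s['t'],s['position'],s['contact_force'],s['opening'])
R=s['eef_rot'];pos=np.array(s['position'])
im=cams.snapshot('wrist');cv2.imwrite('pics/w15.png',im)
im=cams.snapshot('scene');cv2.imwrite('pics/s15.png',im)
a=np.radians(30);Rr=RS@np.array([[np.cos(a),0,-np.sin(a)],[0,1,0],[np.sin(a),0,np.cos(a)]])
for q in((5,0,105),(45,0,105),(5,35,57),(45,35,57),(70,0,52)): print(q,wproj(ramp(0,0)+Rr@(np.array(q,float)),pos,R))
print(wproj(ramp(-14,61,41.5),pos,R),wproj(ramp(75,0,45),pos,R))
E
```

```text
31.8667 [ 598.9 -256.6  257. ] [ 0.7 -0.1  1.9] 40.1524133595567
(5, 0, 105) [283.4  64.5]
(45, 0, 105) [283.2 127.9]
(5, 35, 57) [329.1  82.4]
(45, 35, 57) [328.3 135.3]
(70, 0, 52) [283.2 167.5]
[338.8  55.2] [331.3 173.8]
```

View pics/w15.png

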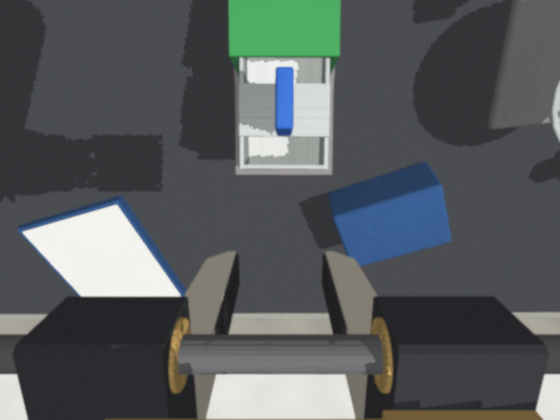

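View pics/s15.png

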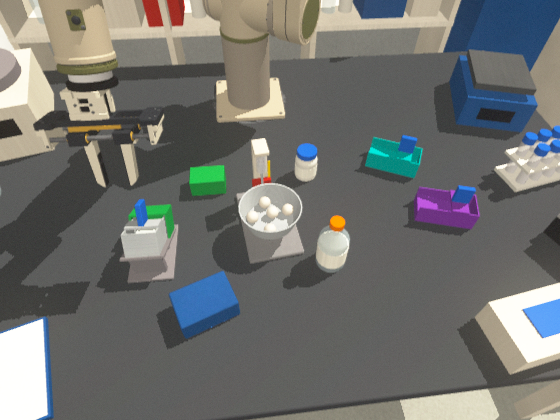

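```bash
python3 - <<'E'
from slv import *
import cv2
for z in(135,120,105):
    P=np.array([proj('scene',[556.9+72*np.cos(t),19.9+72*np.sin(t),z]) for t in np.linspace(0,6.28,60)]);print(z,P.min(0),P.max(0))
for f in('scene0','s15'):
    im=cv2.imread(f'pics/{f}.png');cv2.imwrite(f'pics/{f}p.png',cv2.resize(im[170:250,225:320],None,fx=6,fy=6,interpolation=2))
s=arm.state();print(s['t'],s['position'],s['contact_force'],np.abs(s['joint_vel']).max())
E
```

```text
135 [236.2 174. ] [302.4 223.9]
120 [236.7 178.5] [302.1 228.3]
105 [237.3 182.9] [301.7 232.5]
31.9667 [ 596.9 -255.5  250.3] [-0.9  0.3 -0.2] 0.06144373867690047
```

View pics/s15p.png

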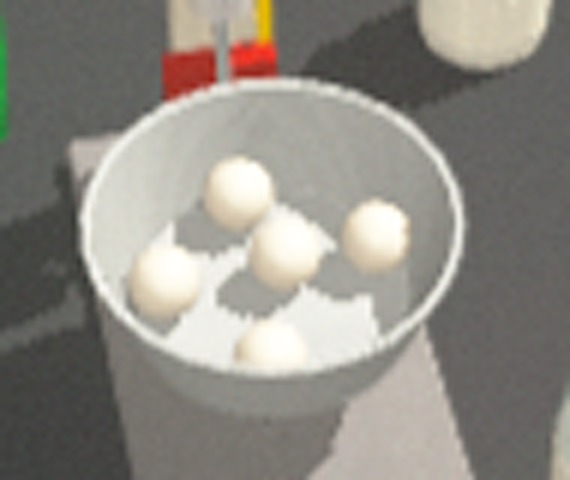

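```bash
python3 -c "
from plant import arm
print(arm.hand_in())"
```

```text
the job is handed in; nothing more can be done
None
```

The job is done and handed in at about 32 s of the 72 s. All five balls are in the pan, and the empty scoop is in the green sleeve and released. No verdict came back.

**How it was done:** The moves allow no direct tilt, so I tilted the tool about 18° by driving it against the arm's reach limit. I first turned the scoop on the bench and gripped it again by the fin. Over the pan, turning the tilted tool dipped the nose slowly, to about 25° when the last ball had left. That was less than the suggested 35 to 45°, but it was enough. I then put the nose in the sleeve mouth, opened the fingers and let the scoop slide down the ramp on its own.

**Last checks:**
- **Balls and pan:** All five balls are visible in the pan. The rim appears where it should for 105 mm above the bench, so the pan is on its stop. I kept the scoop about 10 mm above the rim, and saw no sign of contact with the scale.
- **Scoop:** The edges of the fin, bridge and tail are within about 1 mm of the fully home position. I judged this from the camera only and did not push the scoop to confirm it.
- **Surroundings:** The bottle, jar, both boxes and the look-alikes look unmoved in the last picture. The gripper ended clear above the sleeve, touching nothing.

**One reading that disagreed:** While I was levelling the tool early on, joint 2 measured -0.892 rad. Its stated limit is -0.89, so it was about 0.002 past, whether from rounding, sag or a real overrun.

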